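# Turn the dumpling sign face up and put it on its stand

## Robot

A 6-joint arm with a two-finger parallel gripper is mounted at the origin on the work surface. World frame = base frame: x ahead of the robot, y to its left, z up, the work surface at z = 0. Lengths are in m, angles in rad, forces in N, time in s.
With the tool pointing down it reaches from about 0.35 to 0.975 m from the base axis. Payload 4.9 kg.
Tool frame: the origin (TCP) lies at the very end of the fingers, on their centre line; the grasp point (between the pads) lies 19 mm behind it (manip.hold_point_z is the distance from the TCP to the grasp point, in m); z points along the fingers, y is the direction in which the jaws open and shut (so a half turn about z gives the same grasp; the last joint's range is limited). The gripper opens to 85 mm and grips with 20 to 120 N. Pads are 22 mm wide; open, the fingers measure 114 mm over their backs; the gripper's body (76 mm by 85 mm) begins 54 mm behind the grasp point. The pads swing forward as they close: fully open they stand 13 mm farther back than shut.
Start: joints at [0.984, 0.053, 1.613, -0, 1.476, -0.119], TCP at [0.282, 0.558, 0.231] pointing down, gripper open.
Joint ranges: [-3.01, 3.01], [-1.01, 2.22], [0.06, 2.58], [-1.02, 4.17], [0.09, 2.62], [-3.14, 3.14]. Speed limits (rad/s): [2.57, 2.57, 3.14, 3.14, 3.14, 3.14].

## Interface

Orientations are given as a unit quaternion [w, x, y, z].
In Python, from plant import monitor, grab_frame, camera_params, ticket, manip gives the robot as it stands.
- The arm moves only by the tool play_rows, never from a script. Its argument "commands" is a list of rows, each an object of numbers: "dx", "dy", "dz": the shift along the tool's x, y, z in cm; "rx", "ry", "rz": the turn, a rotation vector about the tool's x, y, z in rad; "claw": the closure, from 0 (fully open) to 1 (shut). In form: [{"dx": .., "dy": .., "dz": .., "rx": .., "ry": .., "rz": .., "claw": ..}, ...]. A call has 1 to 5 rows; each row is the pose to reach, as a shift and turn from the pose measured when the call began, along the tool's axes at that moment; what a row does not reach only later rows make up. A row lasts 1/10 s, in which the tool goes at most 50 mm and 8.59 degrees, less where a joint would pass 70% of its speed; a pose out of reach is approached as far as the arm can. A call with a gripper value outside its range is refused whole. The fingers move at their own pace and stop on an object; the grip force is fixed at half the most. Time passes only in rows, so rows that repeat a pose let the fingers close. It gives the time, the measured TCP pose, the force and the opening at its end, in the units of the state.
- monitor.state(): the state, without advancing time (a new reading comes with each control period).
- grab_frame(name): name is "side" or "top"; returns the picture (420x560x3 uint8, blue, green, red); there is no depth.
- camera_params(name): a dict with "fx", "fy", "cx", "cy" (pixels), "k1" (the pictures are not rectified: a ray, as slopes to the right and down, at radius r is drawn at 1 + k1 r^2 times it, then the intrinsics apply), "rvec" (rotation vector, rad) and "tvec" (3), from world to camera coordinates, as OpenCV has them. Camera axes: x right, y down, z forward; pixel columns grow to the right and rows downward; lengths in m; the calibration is good to about 2 mm. A picture is of the moment at which its call begins. camera_params takes no time and is no camera call.
- ticket.job_done(): hands the job in, once; it reports no verdict.
The state is a dict: "time": time; "joint_pos": joint angles; "joint_vel": joint speeds; "joint_efforts": joint torques, N m; "tool_pos": TCP position; "tool_rot": TCP orientation; "contact_force": force on the tool from outside, world axes, zero at the start; "ft_torque": the same for the moment, N m; "gripper_width": opening from 0.0 (shut) to 1.0 (fully open).
Only numpy, scipy, OpenCV 4.12 (cv2) and the standard library are available. Lean on these libraries where they do the work, as an engineer would, in place of code of your own. Each camera call takes 0.05 s, during which the arm holds its last target.

## Task

The shop's flat picture sign is lying face down on the metal riser: slide it a few centimetres out over the riser's front edge (the one facing the wooden sign stand) so that you can get a finger under it, then turn it over and lean it on the stand, picture side outward and right way up (two dots at the top), its bottom edge down on the ledge and centred. Do not drop the sign on the counter, and leave the other things where they are.

Things in the scene. Friction and masses are not known exactly. Their poses are not given: they have to be found in the camera images.
- sign: Flat stiff white plastic plate 140 (own x) by 120 (own y) by 8 mm, 0.11-0.22 kg. Origin: centre of the picture face (orange dumpling outline); z points out of the back, so up at the start; +x runs from top edge to bottom edge. Back: two flat grey strips; two dark dots by the top edge on both faces. Starts face down, wholly on the riser, 25 to 85 mm behind its front edge, yaw within 0.2 rad of it.
- sign_top (a point): Middle of the sign's top edge, on the back face (sign frame -70, 0, 8 mm). The top edge is the one nearer the riser's front edge at the start.
- sign_bottom (a point): Middle of the sign's bottom edge, on the back face (sign frame 70, 0, 8 mm).
- riser: Fixed low metal shelf: flat top 230 (own x) by 300 (own y) by 4 mm without rims, upper surface 90 mm above the counter, on four thin legs 45 mm or more behind the front edge; open underneath. Origin: on the counter below the middle of the top. Own -x points out of its front edge, which faces the stand's side of the table (world -y within 0.3 rad).
- riser_front (a point): Middle of the riser's front edge, on the upper surface (riser frame -115, 0, 90 mm).
- stand: Fixed wooden stand; base 140 (x) by 120 (y) by 12 mm. Its panel (85 mm up the slope, 110 wide, 8 thick) rises at 50 degrees from horizontal towards own -x; the outer face looks to own +x and up, to the right as the robot sees it (yaw -1.6 to -0.9). A lipless ledge stands 18 mm out of its foot at right angles. The sign reaches 55 mm past the panel's upper edge. Origin: under the base, centre.
- stand_ledge (a point): The inner corner between ledge and panel face, in the middle of its width (stand frame 35, 0, 30 mm): where sign_bottom belongs.
- soy: Small round bottle, 44 mm diameter, 85 mm high, standing on the riser beside the sign (own +y side of the riser). Origin: centre of its base. Leave it.
- dishes: Stack of four small blue dishes, 90 mm diameter, 44 mm high. Origin: centre of its base. Leave it.
- chopsticks: Steel cup with chopsticks, 68 mm diameter, 100 mm high, sticks up to 175 mm. Origin: centre of its base. Leave it.
- bowl: Steel bowl, 170 mm diameter, 70 mm high. Origin: centre of its base. Leave it.
- terminal: Black card terminal, 130 by 90 by 50 mm. Origin: centre of its base. Leave it.
- tape: Grey tape dispenser with an amber roll, 140 by 60 by 90 mm. Origin: centre of its base. Leave it.
Mind the look-alikes: they are no part of the job. Of the things that look like the sign, the larger one is meant. What is shaped like the stand but blue is not meant.

How it is judged:
By the outcome, as a careful person would: the job done as asked, in the order asked, and still so for the second after the job is handed in, with the robot touching nothing.
It also fails if it takes over 64 s, if anything falls off the work surface, if the arm or the gripper's body presses on something with over 40 N, if the wrist force passes 120 N, or if a joint passes its speed limit or range.

## Working session

There is one attempt and no reset: what is moved stays moved. The work goes in short steps, Python scripts to look and compute and a tool call to move; the robot and the scene stay as the last step left them, time stands still between calls to the robot, and variables do not carry over. Pictures are saved under pics/ and viewed, and the job is handed in when it is done.

Besides the shell and the picture viewer there is one more tool, called after "Call:" as a command line: name --argument value ..., lists and objects as JSON in quotes. play_rows: Moves the arm, as the interface text tells. Its arguments: {"type":"object","properties":{"commands":{"type":"array"}},"required":["commands"]}

```bash
ls; mkdir -p pics; python3 - <<'E'
from plant import monitor, grab_frame, camera_params, ticket, manip
import cv2
print(monitor.state()); print(manip.hold_point_z)
for n in("side","top"):
    print(camera_params(n)); cv2.imwrite(f"pics/{n}0.png",grab_frame(n))
E
```

```text
pics
{'time': 0.0, 'joint_pos': array([ 9.83988563e-01,  5.33739814e-02,  1.61428649e+00, -2.61240674e-05,
        1.47599769e+00, -1.18990512e-01]), 'joint_vel': array([ 0.00028372,  0.00037673,  0.00059353,  0.00120123, -0.00090217,
        0.00112913]), 'joint_efforts': array([-5.65996088e-04, -3.93687129e+01, -3.70170379e+01, -1.24251210e-04,
        7.03686746e-03, -3.35968565e-06]), 'tool_pos': array([0.28149199, 0.55732614, 0.23005689]), 'tool_rot': array([-3.44738557e-04,  2.31780131e-01,  9.72767652e-01, -9.73601891e-04]), 'contact_force': array([-0.11293554,  0.32548546, -0.10275434]), 'ft_torque': array([ 0.00456895, -0.03210698,  0.04244479]), 'gripper_width': 1.0017071017221713}
0.0187
{'fx': 410.2667906640132, 'fy': 410.2667906640132, 'cx': 275.4390904578352, 'cy': 212.99698299260083, 'k1': 0.04040984537505844, 'rvec': array([ 2.22418077, -0.62004108,  0.29146735]), 'tvec': array([-0.4299067 ,  0.21792223,  1.07677722])}
{'fx': 438.54966093021403, 'fy': 438.54966093021403, 'cx': 281.125685698228, 'cy': 209.1752409106221, 'k1': -0.1332451377775288, 'rvec': array([ 2.1546791 , -2.19963578,  0.12744315]), 'tvec': array([-0.03184576,  0.47470746,  1.36780919])}
```

View pics/side0.png

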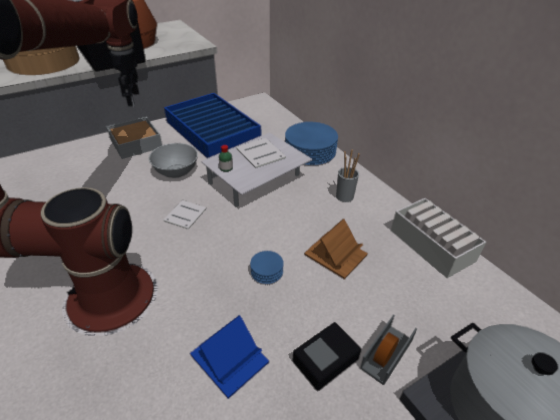

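View pics/top0.png

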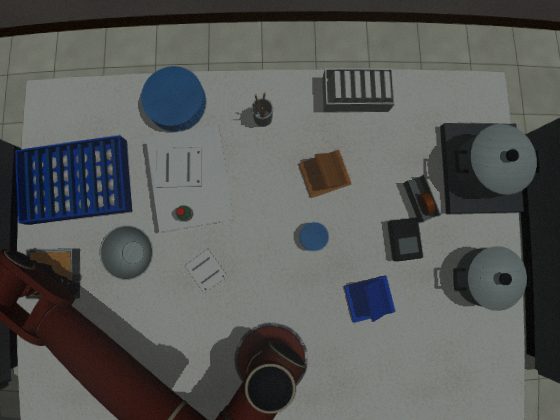

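The side view shows the white plate with grey strips on the riser at about (262,152), and a smaller look-alike on the counter at (185,214). The brown stand is at (336,248) and a blue one at (230,355). In the top view the same four are at (178,167), (206,270), (325,173) and (369,299). The plate on the riser and the brown stand fit the description, so I'll enlarge both to confirm.

```bash
python3 - <<'E'
import cv2, numpy as np
s=cv2.imread("pics/side0.png");t=cv2.imread("pics/top0.png")
def crop(im,x,y,w,h,f,n): cv2.imwrite(n,cv2.resize(im[y:y+h,x:x+w],None,fx=f,fy=f,interpolation=cv2.INTER_CUBIC))
crop(t,140,120,100,120,5,"pics/t_riser.png") 
crop(s,200,125,120,85,6,"pics/s_riser.png")
crop(t,290,140,70,65,8,"pics/t_stand.png")
crop(s,295,210,80,72,8,"pics/s_stand.png")
E
```

```text
(no output)
```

View pics/t_riser.png

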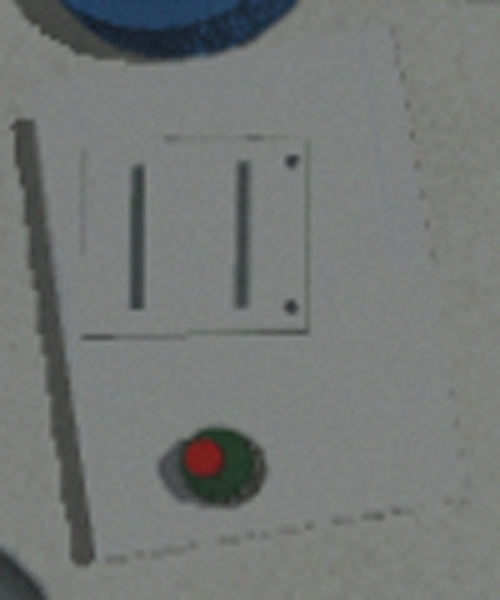

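View pics/s_riser.png

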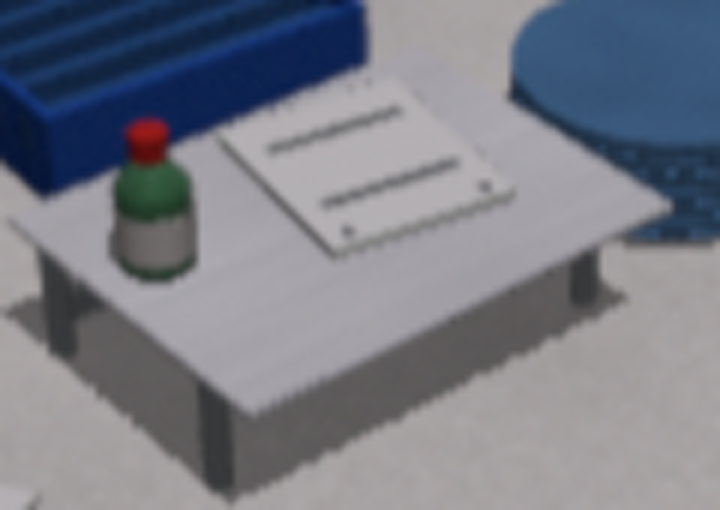

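View pics/t_stand.png

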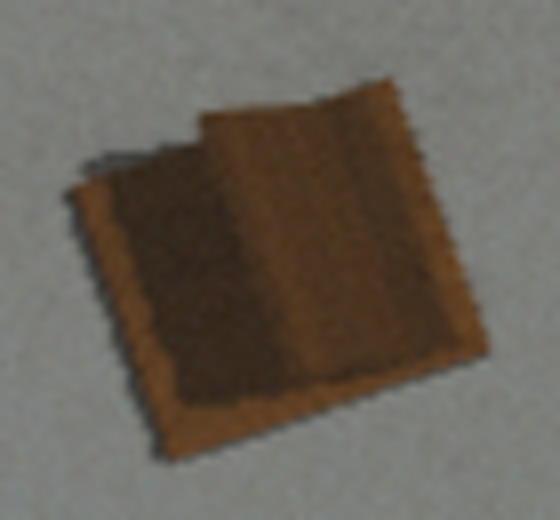

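View pics/s_stand.png

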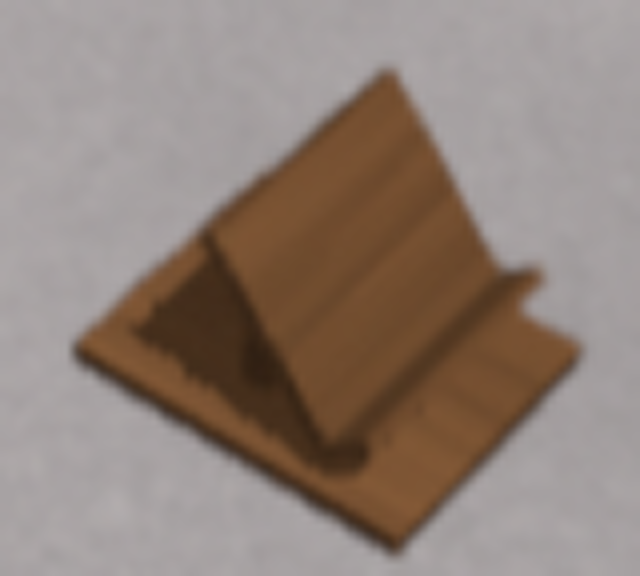

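```bash
cat > h.py <<'E'
import numpy as np, cv2
from scipy.optimize import least_squares
from scipy.spatial.transform import Rotation as R
from plant import camera_params
CP={n:camera_params(n) for n in("side","top")}
def proj(n,P):
    c=CP[n];P=np.atleast_2d(P).astype(float)
    Q=R.from_rotvec(c["rvec"]).apply(P)+c["tvec"]
    u=Q[:,:2]/Q[:,2:];r2=(u**2).sum(1,keepdims=True);u=u*(1+c["k1"]*r2)
    return u*[c["fx"],c["fy"]]+[c["cx"],c["cy"]]
def unc(p,ox,oy,f): return ((np.array(p)+.5)/f-.5)+[ox,oy]
def planar(m,v):
    x,y,a=v;m=np.atleast_2d(m)
    return np.c_[x+np.cos(a)*m[:,0]-np.sin(a)*m[:,1],y+np.sin(a)*m[:,0]+np.cos(a)*m[:,1],m[:,2]]
def fit(obs,v0,bias=False):
    # obs: list (cam,modelpt,pixel)
    def f(v): return np.concatenate([proj(n,planar(m,v))[0]-p for n,m,p in obs])
    r=least_squares(f,v0,loss="soft_l1",f_scale=1.0)
    return r.x,f(r.x).reshape(-1,2)
E
cat > m1.py <<'E'
from h import *
S=lambda p:unc(p,200,125,6);T=lambda p:unc(p,140,120,5)
z=.098
sign=[("side",(.07,.06,z),S((220,132))),("side",(-.07,.06,z),S((335,250))),("side",(-.07,-.06,z),S((515,190))),("side",(.07,-.06,z),S((395,80))),
("top",(.07,.06,z),T((83,335))),("top",(-.07,.06,z),T((307,330))),("top",(-.07,-.06,z),T((307,140))),("top",(.07,-.06,z),T((83,145)))]
ri=[("side",(.115,.15,.09),S((10,218))),("side",(-.115,.15,.09),S((250,410))),("side",(-.115,-.15,.09),S((672,205))),
("top",(-.115,-.15,.09),T((393,25))),("top",(-.115,.15,.09),T((464,497))),("top",(.115,.15,.09),T((92,560)))]
S=lambda p:unc(p,295,210,8);T=lambda p:unc(p,290,140,8)
u=(-.0196,.0951)
st=[("side",(u[0],.055,u[1]),S((388,70))),("side",(u[0],-.055,u[1]),S((210,235))),("side",(-.07,-.06,.012),S((75,348))),("side",(.07,-.06,.012),S((398,540))),("side",(.07,.06,.012),S((582,347))),
("top",(u[0],.055,u[1]),T((200,115))),("top",(-.07,.06,.012),T((72,188))),("top",(-.07,-.06,.012),T((163,460))),("top",(.07,-.06,.012),T((488,350))),("top",(.07,.06,.012),T((392,80)))]
for nm,o,v0 in(("sign",sign,(.6,.3,1.57)),("riser",ri,(.6,.3,1.57)),("stand",st,(.6,0,-1.3))):
    v,r=fit(o,v0);print(nm,v.round(4));print(r.round(1).tolist())
    if nm=="sign":sv=v
    if nm=="riser":rv=v
    if nm=="stand":print("ledge",planar((.035,0,.03),v))
d=planar((-.07,0,.098),sv)[0]; 
a=rv[2];dd=d[:2]-rv[:2];print("sign top in riser",dd@[np.cos(a),np.sin(a)],dd@[-np.sin(a),np.cos(a)])
E
python3 m1.py
```

```text
sign [0.6039 0.2696 1.5709]
[[-1.1, 0.4], [-0.8, 0.4], [-0.1, 0.1], [-0.7, -0.0], [-0.4, -0.2], [0.4, -0.3], [0.4, -1.0], [0.1, -0.8]]
riser [0.5732 0.2417 1.7161]
[[-0.9, -0.2], [-0.8, 0.8], [-0.1, 0.4], [-0.2, -1.1], [0.3, -0.3], [0.0, -0.5]]
stand [ 0.5909 -0.1855 -1.2516]
[[-0.0, 0.2], [-0.3, 0.3], [-1.1, -0.6], [-0.4, 0.2], [-0.4, -0.2], [1.0, -0.7], [-0.4, -0.5], [0.8, 0.1], [0.6, -0.3], [-0.2, -0.8]]
ledge [[ 0.60188991 -0.21877162  0.03      ]]
sign top in riser -0.04604980720911315 -0.024285933740674646
```

Sign (larger, on the riser) and wooden stand are confirmed, and the fits agree to about 1 px: the sign's top edge is 69 mm behind the riser's front edge. I'll push the bottom edge from behind with the fingers apart. First I'll check how much room there is.

```bash
cat > st.py <<'E'
import numpy as np,json
from plant import monitor
from scipy.spatial.transform import Rotation as R
def st(p=True):
    s=monitor.state();q=s["tool_rot"];r=R.from_quat([q[1],q[2],q[3],q[0]])
    open("log.jsonl","a").write(json.dumps({k:np.array(v).tolist() for k,v in s.items()})+"\n")
    if p:
        print("t",round(s["time"],2),"q",s["joint_pos"].round(3),"p",s["tool_pos"].round(4),"F",s["contact_force"].round(1),"w",round(s["gripper_width"],3))
        print("x",r.as_matrix()[:,0].round(3),"y",r.as_matrix()[:,1].round(3),"z",r.as_matrix()[:,2].round(3))
    return s,r
def move(target,Rt):
    """rows to reach target pos / rotation, expressed in current tool frame"""
    s,r=st(False)
    d=r.inv().apply(np.array(target)-s["tool_pos"])*100
    rv=(r.inv()*Rt).as_rotvec()
    print("d cm",d.round(2),"rv",rv.round(3),"deg",np.degrees(np.linalg.norm(rv)).round(1))
    return d,rv
def ax(x=None,y=None,z=None):
    "rotation with tool z and y (approx) in world"
    z=np.array(z,float);z/=np.linalg.norm(z)
    y=np.array(y,float);y-=z*(y@z);y/=np.linalg.norm(y)
    return R.from_matrix(np.c_[np.cross(y,z),y,z])
E
python3 - <<'E'
from h import *; from st import *
from plant import manip
print([a for a in dir(manip) if a[0]!='_'])
print("soy",proj("top",[[.46,.24,.09],[.46,.24,.175],[.44,.24,.175]]))
st()
# behind the sign; open jaws along world x
for x in (1,-1):
  move([.604,.37,.16],ax(y=[x,0,0],z=[0,0,-1]))
print(planar([[-.115,-.15,.09],[-.115,.15,.09],[.115,.15,.09],[.115,-.15,.09]],[0.5732,0.2417,1.7161]).round(3))
E
```

```text
['IKError', 'hold_point_z']
soy [[188.60185724 213.40654913]
 [182.80062388 210.67312427]
 [182.79668675 217.6984548 ]]
t 0.1 q [ 0.984  0.053  1.614 -0.     1.476 -0.119] p [0.2815 0.5574 0.2302] F [-0.7  0.1  0.7] w 1.003
x [-0.893  0.451  0.   ] y [ 0.451  0.893 -0.002] z [-0.001 -0.002 -1.   ]
d cm [-37.24  -2.17   7.01] rv [-2.000e-03  1.000e-03  1.103e+00] deg 63.2
d cm [-37.24  -2.17   7.01] rv [-1.000e-03 -2.000e-03 -2.039e+00] deg 116.8
[[0.738 0.15  0.09 ]
 [0.441 0.106 0.09 ]
 [0.408 0.334 0.09 ]
 [0.705 0.377 0.09 ]]
```

Call:
play_rows --commands '[{"dx": -37.2,"dy": -3.0,"dz": 5,"rz": 1.103,"claw": 0.3},{"dx": -37.2,"dy": -3.0,"dz": 5,"rz": 1.103,"claw": 0.3},{"dx": -37.2,"dy": -3.0,"dz": 5,"rz": 1.103,"claw": 0.3},{"dx": -37.2,"dy": -3.0,"dz": 5,"rz": 1.103,"claw": 0.3},{"dx": -37.2,"dy": -3.0,"dz": 5,"rz": 1.103,"claw": 0.3}]'

```text
invalid input
```

```bash
python3 - <<'E'
from st import *
st()
move([.604,.357,.13],ax(y=[1,0,0],z=[0,0,-1]))
E
```

```text
t 0.1 q [ 0.984  0.053  1.614 -0.     1.476 -0.119] p [0.2815 0.5574 0.2302] F [-0.7  0.1  0.7] w 1.003
x [-0.893  0.451  0.   ] y [ 0.451  0.893 -0.002] z [-0.001 -0.002 -1.   ]
d cm [-37.82  -3.33  10.01] rv [-2.000e-03  1.000e-03  1.103e+00] deg 63.2
```

Call:
play_rows --commands '[{"dx": -37.2,"dy": -3.0,"dz": 5,"rx": 0,"ry": 0,"rz": 1.103,"claw": 0.3},{"dx": -37.2,"dy": -3.0,"dz": 5,"rx": 0,"ry": 0,"rz": 1.103,"claw": 0.3},{"dx": -37.2,"dy": -3.0,"dz": 5,"rx": 0,"ry": 0,"rz": 1.103,"claw": 0.3},{"dx": -37.2,"dy": -3.0,"dz": 5,"rx": 0,"ry": 0,"rz": 1.103,"claw": 0.3},{"dx": -37.2,"dy": -3.0,"dz": 5,"rx": 0,"ry": 0,"rz": 1.103,"claw": 0.3}]'

```text
time: 0.6
tool_pos: [0.4941, 0.427, 0.1965]
tool_rot: [-0.0, 0.574, 0.819, -0.001]
contact_force: [-0.6, 0.6, 0.1]
gripper_width: 0.698
```

```bash
python3 - <<'E'
from st import *
st()
move([.604,.357,.13],ax(y=[1,0,0],z=[0,0,-1]))
E
```

```text
t 0.6 q [ 5.990e-01  1.410e-01  1.577e+00 -1.000e-03  1.425e+00  2.520e-01] p [0.4941 0.427  0.1965] F [-0.6  0.6  0.1] w 0.698
x [-0.34   0.94  -0.001] y [ 0.94   0.34  -0.002] z [-0.001 -0.002 -1.   ]
d cm [-10.31   7.96   6.65] rv [-0.002  0.001  0.347] deg 19.9
```

Call:
play_rows --commands '[{"dx": -10.2,"dy": 8.0,"dz": 6.0,"rx": 0,"ry": 0,"rz": 0.347,"claw": 0.3},{"dx": -10.2,"dy": 8.0,"dz": 6.0,"rx": 0,"ry": 0,"rz": 0.347,"claw": 0.3},{"dx": -10.2,"dy": 8.0,"dz": 6.0,"rx": 0,"ry": 0,"rz": 0.347,"claw": 0.3},{"dx": -10.2,"dy": 8.0,"dz": 6.0,"rx": 0,"ry": 0,"rz": 0.347,"claw": 0.3}]'

```text
time: 1.0
tool_pos: [0.6055, 0.3536, 0.1313]
tool_rot: [-0.0, 0.709, 0.705, -0.004]
contact_force: [-0.2, -0.1, -0.9]
gripper_width: 0.699
```

```bash
python3 - <<'E'
from st import *
from plant import grab_frame
import cv2
st()
im=grab_frame("side");cv2.imwrite("pics/s1.png",cv2.resize(im[60:220,180:380],None,fx=4,fy=3.75))
move([.604,.357,.10],ax(y=[1,0,0],z=[0,0,-1]))
E
```

```text
t 1.0 q [ 0.423  0.306  1.498 -0.002  1.346  0.43 ] p [0.6055 0.3536 0.1313] F [-0.2 -0.1 -0.9] w 0.699
x [ 0.006  1.    -0.006] y [ 1.    -0.006 -0.007] z [-0.007 -0.006 -1.   ]
d cm [ 0.15 -0.01  3.31] rv [-0.006  0.004 -0.003] deg 0.5
```

View pics/s1.png

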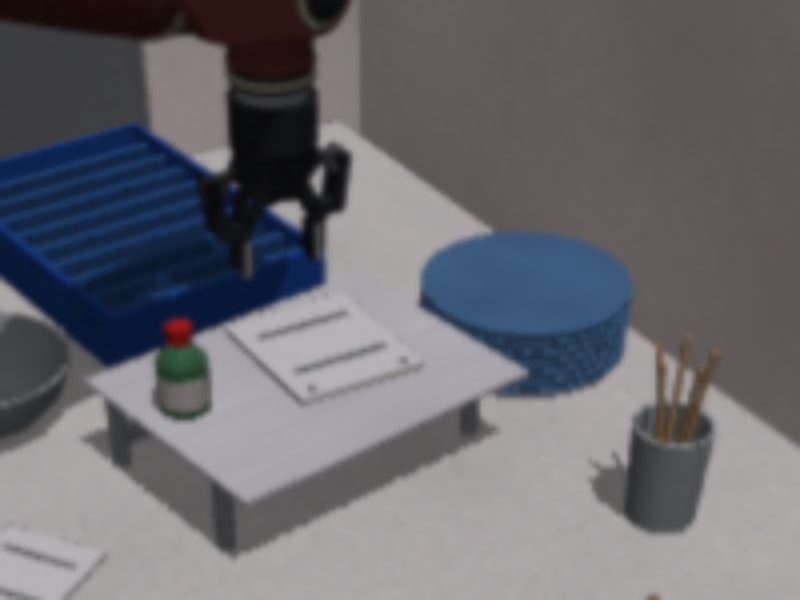

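Call:
play_rows --commands '[{"dx": 0.35,"dy": -0.1,"dz": 1,"rx": -0.006,"ry": 0.004,"rz": 0,"claw": 0.3},{"dx": 0.35,"dy": -0.1,"dz": 2.8,"rx": -0.006,"ry": 0.004,"rz": 0,"claw": 0.3},{"dx": 0.35,"dy": -0.1,"dz": 3.3,"rx": -0.006,"ry": 0.004,"rz": 0,"claw": 0.3},{"dx": 0.35,"dy": -0.1,"dz": 3.5,"rx": -0.006,"ry": 0.004,"rz": 0,"claw": 0.3}]'

```text
time: 1.45
tool_pos: [0.6012, 0.3594, 0.0961]
tool_rot: [-0.001, 0.708, 0.706, -0.001]
contact_force: [-0.3, -0.6, 0.6]
gripper_width: 0.698
```

```bash
python3 - <<'E'
from st import *
st()
E
```

```text
t 1.45 q [0.432 0.334 1.525 0.    1.285 0.434] p [0.6012 0.3594 0.0961] F [-0.3 -0.6  0.6] w 0.698
x [ 0.002  1.    -0.001] y [ 1.    -0.002 -0.003] z [-0.003 -0.001 -1.   ]
```

Call:
play_rows --commands '[{"dx": 0,"dy": 0.2,"dz": 0.3,"rx": 0,"ry": 0,"rz": 0,"claw": 0.3},{"dx": 0,"dy": 0.2,"dz": 0.4,"rx": 0,"ry": 0,"rz": 0,"claw": 0.3}]'

```text
time: 1.65
tool_pos: [0.6031, 0.3597, 0.092]
tool_rot: [-0.001, 0.708, 0.707, -0.001]
contact_force: [0.2, 0.1, -1.1]
gripper_width: 0.703
```

```bash
python3 - <<'E'
from st import *
st()
from plant import grab_frame
import cv2
im=grab_frame("side");cv2.imwrite("pics/s2.png",cv2.resize(im[90:190,200:320],None,fx=6,fy=6))
E
```

```text
t 1.65 q [0.432 0.342 1.523 0.    1.28  0.433] p [0.6031 0.3597 0.092 ] F [ 0.2  0.1 -1.1] w 0.703
x [ 0.001  1.    -0.001] y [ 1.    -0.001 -0.003] z [-0.003 -0.001 -1.   ]
```

View pics/s2.png

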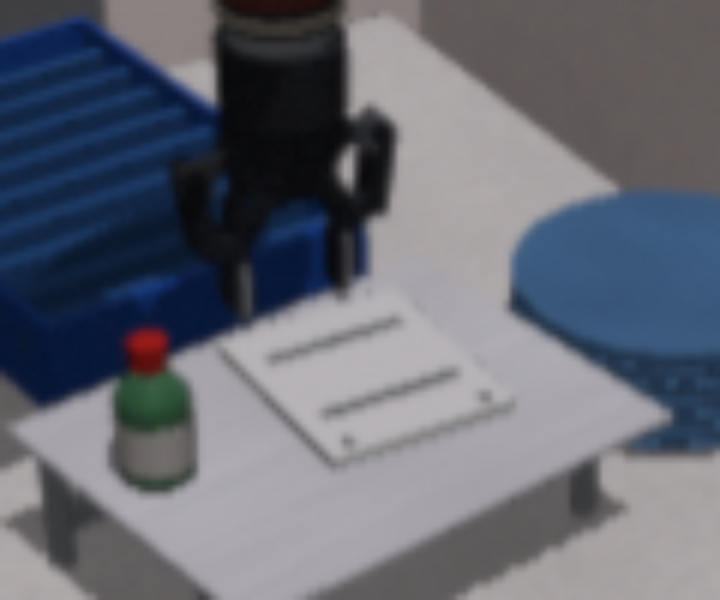

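Call:
play_rows --commands '[{"dx": 0,"dy": 0.1,"dz": 0.2,"rx": 0,"ry": 0,"rz": 0,"claw": 0.3},{"dx": 0,"dy": 0.1,"dz": 0.3,"rx": 0,"ry": 0,"rz": 0,"claw": 0.3}]'

```text
time: 1.9
tool_pos: [0.6045, 0.3597, 0.0895]
tool_rot: [-0.0, 0.708, 0.707, -0.001]
contact_force: [0.1, 0.4, -0.4]
gripper_width: 0.704
```

Call:
play_rows --commands '[{"dx": 0,"dy": 0,"dz": 0.1,"rx": 0,"ry": 0,"rz": 0,"claw": 0.3},{"dx": 0,"dy": 0,"dz": 0.2,"rx": 0,"ry": 0,"rz": 0,"claw": 0.3}]'

```text
time: 2.1
tool_pos: [0.6047, 0.3597, 0.0876]
tool_rot: [-0.0, 0.708, 0.707, -0.001]
contact_force: [-0.3, -0.5, 0.3]
gripper_width: 0.697
```

Call:
play_rows --commands '[{"dx": 0,"dy": 0,"dz": 0.15,"rx": 0,"ry": 0,"rz": 0,"claw": 0.3},{"dx": 0,"dy": 0,"dz": 0.25,"rx": 0,"ry": 0,"rz": 0,"claw": 0.3}]'

```text
time: 2.3
tool_pos: [0.6047, 0.3597, 0.085]
tool_rot: [-0.0, 0.708, 0.707, -0.001]
contact_force: [-1.3, -0.5, 7.0]
gripper_width: 0.7
```

Call:
play_rows --commands '[{"dx": 0,"dy": 0,"dz": 0.1,"rx": 0,"ry": 0,"rz": 0,"claw": 0.3},{"dx": 0,"dy": 0,"dz": 0.2,"rx": 0,"ry": 0,"rz": 0,"claw": 0.3}]'

```text
time: 2.5
tool_pos: [0.6049, 0.3597, 0.085]
tool_rot: [-0.0, 0.708, 0.706, -0.001]
contact_force: [-6.3, -3.5, 11.1]
gripper_width: 0.699
```

Call:
play_rows --commands '[{"dx": 0,"dy": 0,"dz": -0.35,"rx": 0,"ry": 0,"rz": 0,"claw": 0.3},{"dx": -1.2,"dy": 0,"dz": -0.4,"rx": 0,"ry": 0,"rz": 0,"claw": 0.3},{"dx": -2.2,"dy": 0,"dz": -0.4,"rx": 0,"ry": 0,"rz": 0,"claw": 0.3},{"dx": -3.2,"dy": 0,"dz": -0.4,"rx": 0,"ry": 0,"rz": 0,"claw": 0.3}]'

```text
time: 2.9
tool_pos: [0.6048, 0.3268, 0.0889]
tool_rot: [-0.0, 0.708, 0.706, -0.001]
contact_force: [-0.5, 1.0, 1.5]
gripper_width: 0.7
```

```bash
python3 - <<'E'
from st import *
st()
from plant import grab_frame
import cv2
im=grab_frame("side");cv2.imwrite("pics/s3.png",cv2.resize(im[90:190,200:320],None,fx=6,fy=6))
E
```

```text
t 2.9 q [0.387 0.313 1.564 0.    1.266 0.389] p [0.6048 0.3268 0.0889] F [-0.5  1.   1.5] w 0.7
x [ 0.002  1.    -0.   ] y [ 1.    -0.002 -0.001] z [-0.001 -0.    -1.   ]
```

View pics/s3.png

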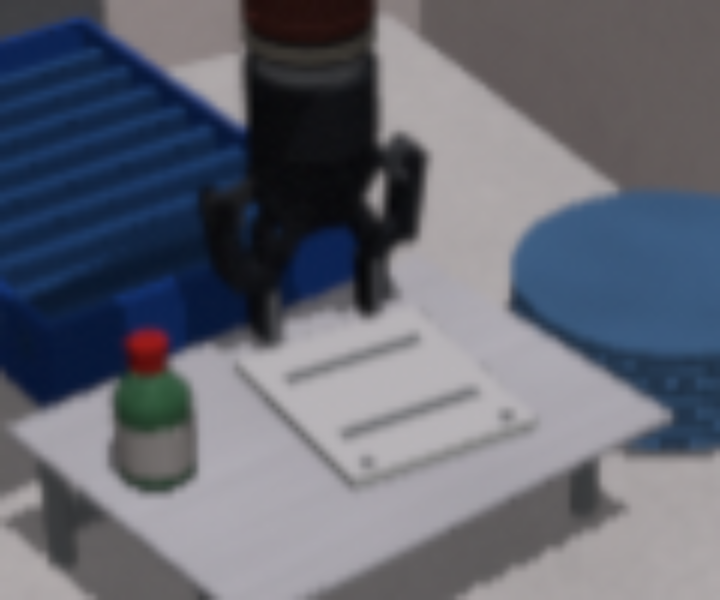

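Call:
play_rows --commands '[{"dx": -1.0,"dy": 0,"dz": 0,"rx": 0,"ry": 0,"rz": 0,"claw": 0.3},{"dx": -2.0,"dy": 0,"dz": 0,"rx": 0,"ry": 0,"rz": 0,"claw": 0.3},{"dx": -3.0,"dy": 0,"dz": 0,"rx": 0,"ry": 0,"rz": 0,"claw": 0.3},{"dx": -4.0,"dy": 0,"dz": 0,"rx": 0,"ry": 0,"rz": 0,"claw": 0.3},{"dx": -5.0,"dy": 0,"dz": 0,"rx": 0,"ry": 0,"rz": 0,"claw": 0.3}]'

```text
time: 3.45
tool_pos: [0.6045, 0.274, 0.0884]
tool_rot: [-0.0, 0.708, 0.706, -0.002]
contact_force: [-0.3, 0.1, -0.9]
gripper_width: 0.7
```

Call:
play_rows --commands '[{"dx": -0.8,"dy": 0,"dz": 0,"rx": 0,"ry": 0,"rz": 0,"claw": 0.3},{"dx": -1.6,"dy": 0,"dz": 0,"rx": 0,"ry": 0,"rz": 0,"claw": 0.3},{"dx": -2.4,"dy": 0,"dz": 0,"rx": 0,"ry": 0,"rz": 0,"claw": 0.3},{"dx": -3.1,"dy": 0,"dz": 0,"rx": 0,"ry": 0,"rz": 0,"claw": 0.3}]'

```text
time: 3.85
tool_pos: [0.6043, 0.2424, 0.0885]
tool_rot: [-0.0, 0.708, 0.706, -0.002]
contact_force: [0.0, 0.5, -1.0]
gripper_width: 0.697
```

```bash
python3 - <<'E'
from st import *
st()
from plant import grab_frame
import cv2
im=grab_frame("side");cv2.imwrite("pics/s4.png",cv2.resize(im[100:200,200:320],None,fx=6,fy=6,interpolation=cv2.INTER_CUBIC))
im=grab_frame("top");cv2.imwrite("pics/t4.png",cv2.resize(im[120:240,140:240],None,fx=5,fy=5,interpolation=cv2.INTER_CUBIC))
E
```

```text
t 3.85 q [ 0.268  0.237  1.658 -0.002  1.251  0.272] p [0.6043 0.2424 0.0885] F [ 0.   0.5 -1. ] w 0.697
x [ 0.003  1.    -0.003] y [ 1.    -0.003 -0.003] z [-0.003 -0.003 -1.   ]
```

View pics/s4.png

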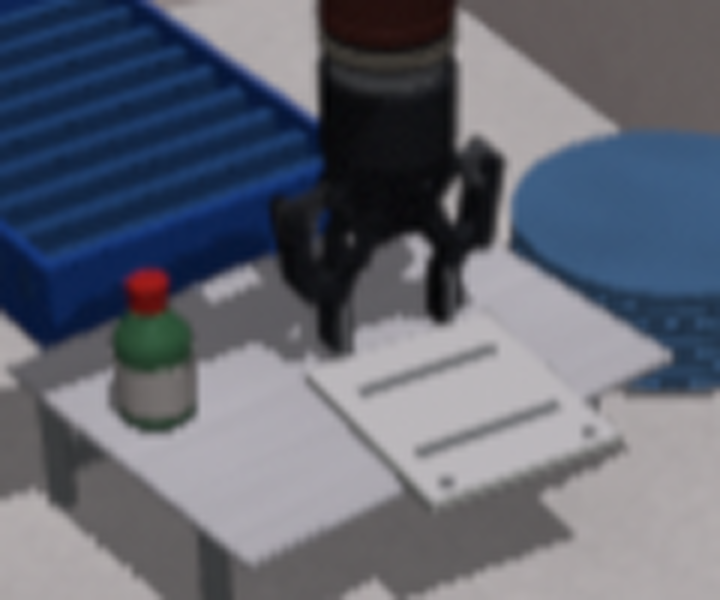

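View pics/t4.png

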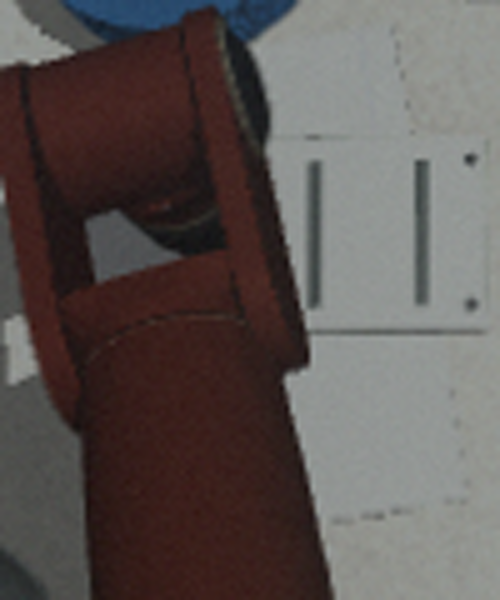

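```bash
python3 - <<'E'
from h import *
S=lambda p:unc(p,200,100,6);T=lambda p:unc(p,140,120,5)
z=.098
o=[("side",(.07,.06,z),S((307,376))),("side",(-.07,.06,z),S((435,503))),("side",(-.07,-.06,z),S((622,438))),
("top",(-.07,.06,z),T((487,330))),("top",(-.07,-.06,z),T((488,137))),("top",(-.059,.045,z),T((471,304))),("top",(-.059,-.045,z),T((471,160)))]
v,r=fit(o,(.6,.16,1.57));print(v.round(4),r.round(1).tolist());print(planar([[-.07,-.06,z],[-.07,.06,z],[.07,0,z]],v).round(4))
E
```

```text
[0.6031 0.1599 1.5545] [[-0.6, -0.2], [-1.0, 0.7], [-0.1, 0.3], [0.2, -0.4], [0.3, -0.6], [-0.2, -0.1], [0.0, -0.4]]
[[0.6619 0.0889 0.098 ]
 [0.542  0.0909 0.098 ]
 [0.6042 0.2299 0.098 ]]
```

Call:
play_rows --commands '[{"dx": 0.8,"dy": 0,"dz": -0.3,"rx": 0,"ry": 0,"rz": 0,"claw": 0.3},{"dx": 1,"dy": 0,"dz": -4,"rx": 0,"ry": 0,"rz": 0,"claw": 0.3},{"dx": 0,"dy": 0,"dz": -9,"rx": 0,"ry": 0,"rz": 0,"claw": 0.2},{"dx": -4,"dy": 0,"dz": -13,"rx": 0,"ry": 0.1,"rz": 0,"claw": 0},{"dx": -9,"dy": 0,"dz": -16,"rx": 0,"ry": 0.2,"rz": 0,"claw": 0}]'

```text
time: 4.45
tool_pos: [0.6056, 0.1677, 0.2452]
tool_rot: [-0.07, 0.703, 0.704, 0.073]
contact_force: [0.5, -0.3, 0.6]
gripper_width: 0.995
```

```bash
python3 - <<'E'
from st import *
st()
for s in (1,-1): move([.6,-.02,.25],ax(y=[0,0,s],z=[0,1,0]))
E
```

```text
t 4.45 q [0.062 0.024 1.629 0.202 1.474 0.042] p [0.6056 0.1677 0.2452] F [ 0.5 -0.3  0.6] w 0.995
x [-0.002  0.98   0.2  ] y [1.    0.002 0.004] z [ 0.004  0.2   -0.98 ]
d cm [-18.29  -0.58  -4.23] rv [-1.058  1.06  -1.293] deg 113.4
d cm [-18.29  -0.58  -4.23] rv [1.061 1.059 1.302] deg 113.8
```

```bash
cat > kin.py <<'E'
import json,numpy as np
from scipy.spatial.transform import Rotation as R
from scipy.optimize import least_squares
L=[json.loads(l) for l in open("log.jsonl")]
def fk(q,k):
    h,a,b,l,d,e,off=k
    A=R.from_euler('ZY',[q[0],q[1]]);B=A*R.from_euler('Y',q[2]);C=B*R.from_euler('ZYZ',[q[3],q[4],q[5]+off])
    p=np.array([0,0,h])+A.apply([0,d,a])+B.apply([e,0,b])+C.apply([0,0,l])
    return p,C
def fitk():
    def f(k):
        o=[]
        for s in L:
            p,C=fk(s["joint_pos"],k);t=s["tool_rot"];Rt=R.from_quat([t[1],t[2],t[3],t[0]])
            o+=[(p-s["tool_pos"])*10,(C.inv()*Rt).as_rotvec()]
        o.append((np.array(k[:4])-[.3,.4,.5,.25])*1e-3);return np.concatenate(o)
    best=min((least_squares(f,[.3,.4,.5,.25,.07*s,0,c]) for s in(1,-1) for c in(-1.57,1.57,0,3.14)),key=lambda r:r.cost)
    return best.x,f(best.x)
if __name__=="__main__":
    k,r=fitk();print(k.round(4),np.abs(r).max());print(r[:-4].reshape(-1,6).round(3)[-3:])
E
python3 kin.py
```

```text
[0.238  0.4264 0.6099 0.2795 0.0742 0.0957 1.5708] 0.00010990000011404478
[[0. 0. 0. 0. 0. 0.]
 [0. 0. 0. 0. 0. 0.]
 [0. 0. 0. 0. 0. 0.]]
```

```bash
cat > plan.py <<'E'
from kin import *
from scipy.spatial.transform import Slerp
k,_=fitk()
lo=np.array([-3.01,-1.01,.06,-1.02,.09,-3.14]);hi=np.array([3.01,2.22,2.58,4.17,2.62,3.14])
def ik(p,Rt,q0):
    def f(q):
        a,C=fk(q,k);return np.r_[(a-p)*10,(C.inv()*Rt).as_rotvec()]
    r=least_squares(f,np.clip(q0,lo+1e-3,hi-1e-3),bounds=(lo,hi));return r.x,np.abs(r.fun).max()
def wrist(q):
    p,C=fk(q,k);w=p-C.apply([0,0,k[3]]);A=R.from_euler('ZY',[q[0],q[1]]);el=np.array([0,0,k[0]])+A.apply([0,k[4],k[1]]);return w,el
sx=np.array([np.cos(1.5545),np.sin(1.5545),0]);sy=np.array([-sx[1],sx[0],0]);sz=np.array([0,0,1.])
S0=R.from_matrix(np.c_[sx,sy,sz])
a=-1.2516;X=np.array([np.cos(a),np.sin(a),0]);Y=np.array([-np.sin(a),np.cos(a),0]);Z=np.array([0,0,1.])
c,s=np.cos(np.radians(50)),np.sin(np.radians(50))
S1=R.from_matrix(np.c_[c*X-s*Z,-Y,-s*X-c*Z])
led=np.array([.6019,-.2188,.03])
rx=np.array([np.cos(1.7161),np.sin(1.7161),0]);re=np.array([rx[1],-rx[0],0])
def toolR(psi,sg):
    z=np.sin(psi)*re+np.cos(psi)*rx;y=np.array([0,0,sg]);return R.from_matrix(np.c_[np.cross(y,z),y,z])
E
cat > p1.py <<'E'
from plan import *
qn=np.array(L[-1]["joint_pos"])
rng=np.random.default_rng(0)
rf=np.array([.5732,.2417,.0])-.115*rx # front mid
sc=np.array([.6031,.1599,.09])
for psi in (45,55,60):
  for sg in (1,-1):
    T=toolR(np.radians(psi),sg);z=T.as_matrix()[:,2]
    # point on edge nearest to sign centre u
    u=(sc-rf)@re
    for du in (-.01,.01):
      tcp=rf+(u+du)*re-rx*(.011*np.sin(np.radians(psi))+.004)+[0,0,.094]
      G=S0.inv()*T; off=S0.inv().apply(tcp-sc)  # tcp in sign frame (z=face origin at .09)
      T1=S1*G; # final: sign frame origin: ledge = origin + S1*(.07,0,.008)
      o1=led-S1.apply([.07,0,.008]);tcp1=o1+S1.apply(off)
      for nm,p,Rt in (("grasp",tcp,T),("place",tcp1,T1)):
        best=None
        for i in range(12):
            q,e=ik(p,Rt,qn if i==0 else rng.uniform(lo,hi))
            if best is None or e<best[1]-1e-4: best=(q,e)
            if e<1e-4:break
        w,el=wrist(best[0]);print(psi,sg,du,nm,p.round(3),best[0].round(2),"err",round(best[1],4),"w",w.round(3),"el",el.round(2))
E
python3 p1.py
```

```text
45 1 -0.01 grasp [0.599 0.117 0.094] [-0.41  0.35  2.14  1.76  1.43 -2.51] err 0.0 w [ 0.432 -0.107  0.094] el [0.16 0.01 0.64]
45 1 -0.01 place [ 0.577 -0.154  0.119] [-0.37 -0.32  2.34 -0.14  0.23 -2.38] err 0.0 w [ 0.376 -0.067  0.293] el [-0.1   0.12  0.64]
45 1 0.01 grasp [0.619 0.12  0.094] [-0.39  0.38  2.1   1.77  1.42 -2.5 ] err 0.0 w [ 0.452 -0.104  0.094] el [0.17 0.01 0.63]
45 1 0.01 place [ 0.597 -0.15   0.116] [-0.34 -0.25  2.29 -0.25  0.21 -2.24] err 0.0 w [ 0.396 -0.063  0.29 ] el [-0.08  0.11  0.65]
45 -1 -0.01 grasp [0.599 0.117 0.094] [-0.41  0.35  2.14  1.76  1.43  0.63] err 0.0 w [ 0.432 -0.107  0.094] el [0.16 0.01 0.64]
45 -1 -0.01 place [ 0.577 -0.154  0.119] [-0.37 -0.32  2.34 -0.14  0.23  0.77] err 0.0 w [ 0.376 -0.067  0.293] el [-0.1   0.12  0.64]
45 -1 0.01 grasp [0.619 0.12  0.094] [-0.39  0.38  2.1   1.77  1.42  0.65] err 0.0 w [ 0.452 -0.104  0.094] el [0.17 0.01 0.63]
45 -1 0.01 place [ 0.597 -0.15   0.116] [-0.34 -0.25  2.29 -0.25  0.21  0.9 ] err 0.0 w [ 0.396 -0.063  0.29 ] el [-0.08  0.11  0.65]
55 1 -0.01 grasp [0.599 0.116 0.094] [-0.37  0.29  2
[... 1343 characters left out ...]
 0.4   -0.055  0.094] el [0.14 0.03 0.65]
60 1 0.01 place [ 0.596 -0.149  0.118] [-0.5  -0.26  2.37  1.61  0.29  2.11] err 0.0 w [ 0.355 -0.109  0.253] el [-0.06  0.12  0.65]
60 -1 -0.01 grasp [0.599 0.116 0.094] [-0.34  0.26  2.28  2.04  1.27  0.53] err 0.0 w [ 0.38  -0.058  0.094] el [0.13 0.03 0.65]
60 -1 -0.01 place [ 0.577 -0.153  0.12 ] [-0.54 -0.32  2.41  1.53  0.32 -0.97] err 0.0 w [ 0.336 -0.113  0.256] el [-0.08  0.13  0.64]
60 -1 0.01 grasp [0.619 0.119 0.094] [-0.32  0.29  2.23  2.06  1.25  0.54] err 0.0 w [ 0.4   -0.055  0.094] el [0.14 0.03 0.65]
60 -1 0.01 place [ 0.596 -0.149  0.118] [-0.5  -0.26  2.37  1.61  0.29 -1.04] err 0.0 w [ 0.355 -0.109  0.253] el [-0.06  0.12  0.65]
```

```bash
cat > p2.py <<'E'
from plan import *
from h import proj
print("dish",proj("top",[[.42,-.17,.044],[.40,-.17,.044]]),proj("side",[[.42,-.17,.044],[.40,-.17,.044]]))
q=np.array(L[-1]["joint_pos"])
rf=np.array([.5732,.2417,.0])-.115*rx; sc=np.array([.6031,.1599,.09])
psi=np.radians(60);T=toolR(psi,-1);z=T.as_matrix()[:,2]
u=(sc-rf)@re-.010
tcp=rf+u*re-rx*.0165+[0,0,.095]
t=L[-1]["tool_rot"];Rn=R.from_quat([t[1],t[2],t[3],t[0]]);pn=np.array(L[-1]["tool_pos"])
pre=tcp-.09*z;hi_=pre+[0,0,.17]
print("tcp",tcp,"pre",pre,"dir",z)
def path(p0,R0,p1,R1,q,n):
    sl=Slerp([0,1],R.concatenate([R0,R1]))
    for i in range(1,n+1):
        a=i/n;q,e=ik(p0+(p1-p0)*a,sl(a),q);w,el=wrist(q)
        print(q.round(2),"e",round(e,4),"w",w.round(3))
    return q
q=path(pn,Rn,hi_,T,q,8);print()
q=path(hi_,T,pre,T,q,4);print()
q=path(pre,T,tcp,T,q,3)
E
python3 p2.py
```

```text
dish [[322.63495552 224.89096482]
 [322.82560859 231.28300542]] [[281.95534171 264.66835645]
 [275.61382087 267.57553594]]
tcp [0.59989955 0.11270657 0.095     ] pre [0.5292943  0.05689529 0.095     ] dir [0.78450276 0.62012533 0.        ]
[-0.06  0.01  1.67  0.42  1.52  0.13] e 0.0 w [0.603 0.04  0.503]
[-0.17 -0.01  1.74  0.63  1.55  0.23] e 0.0 w [ 0.588 -0.026  0.475]
[-0.28 -0.03  1.82  0.83  1.56  0.34] e 0.0 w [ 0.559 -0.082  0.438]
[-0.37 -0.07  1.93  1.02  1.56  0.45] e 0.0 w [ 0.518 -0.124  0.396]
[-0.46 -0.12  2.05  1.21  1.54  0.58] e 0.0 w [ 0.468 -0.148  0.353]
[-0.53 -0.18  2.19  1.39  1.5   0.72] e 0.0 w [ 0.414 -0.154  0.315]
[-0.57 -0.28  2.33  1.56  1.42  0.88] e 0.0 w [ 0.36  -0.143  0.284]
[-0.59 -0.43  2.47  1.72  1.29  1.08] e 0.0 w [ 0.31  -0.116  0.265]

[-0.59 -0.3   2.47  1.75  1.31  0.95] e 0.0 w [ 0.31  -0.116  0.223]
[-0.59 -0.16  2.46  1.79  1.34  0.81] e 0.0 w [ 0.31  -0.116  0.18 ]
[-0.59  0.    2.44  1.82  1.37  0.68] e 0.0 w [ 0.31  -0.116  0.138]
[-0.59  0.17  2.4   1.84  1.4   0.55] e 0.0 w [ 0.31  -0.116  0.095]

[-0.5   0.19  2.36  1.91  1.35  0.55] e 0.0 w [ 0.334 -0.098  0.095]
[-0.42  0.23  2.32  1.98  1.31  0.54] e 0.0 w [ 0.357 -0.079  0.095]
[-0.35  0.26  2.28  2.04  1.27  0.54] e 0.0 w [ 0.381 -0.061  0.095]
```

```bash
sed -i 's/radians(60)/radians(65)/; s/re-.010$/re-.0/; s/rx\*.0165/rx*.0158/' p2.py; sed -i 's/(\[.*print("dish".*//' p2.py; cat >> p2.py <<'E'
from st import move
print("hold",tcp-.0187*z, "in sign", S0.inv().apply(tcp-sc))
move(hi_,T)
E
python3 p2.py
```

```text
dish [[322.63495552 224.89096482]
 [322.82560859 231.28300542]] [[281.95534171 264.66835645]
 [275.61382087 267.57553594]]
tcp [0.60969281 0.11484712 0.095     ] pre [0.53449196 0.06540187 0.095     ] dir [0.83556497 0.54939164 0.        ]
[-0.06  0.    1.68  0.42  1.51  0.14] e 0.0 w [0.601 0.04  0.502]
[-0.17 -0.02  1.75  0.64  1.53  0.24] e 0.0 w [ 0.583 -0.026  0.473]
[-0.28 -0.05  1.85  0.85  1.53  0.34] e 0.0 w [ 0.551 -0.08   0.435]
[-0.37 -0.09  1.96  1.05  1.52  0.45] e 0.0 w [ 0.507 -0.119  0.392]
[-0.45 -0.15  2.09  1.24  1.49  0.58] e 0.0 w [ 0.456 -0.138  0.349]
[-0.51 -0.23  2.23  1.43  1.43  0.72] e 0.0 w [ 0.401 -0.139  0.311]
[-0.54 -0.34  2.37  1.62  1.33  0.88] e 0.0 w [ 0.348 -0.121  0.282]
[-0.52 -0.51  2.52  1.78  1.15  1.09] e 0.0 w [ 0.301 -0.088  0.265]

[-0.52 -0.37  2.52  1.84  1.19  0.94] e 0.0 w [ 0.301 -0.088  0.223]
[-0.52 -0.21  2.5   1.89  1.23  0.79] e 0.0 w [ 0.301 -0.088  0.18 ]
[-0.52 -0.04  2.48  1.94  1.28  0.65] e 0.0 w [ 0.301 -0.088  0.138]
[-0.52  0.13  2.44  1.97  1.33  0.52] e 0.0 w [ 0.301 -0.088  0.095]

[-0.44  0.17  2.39  2.04  1.28  0.51] e 0.0 w [ 0.326 -0.072  0.095]
[-0.37  0.21  2.34  2.11  1.24  0.5 ] e 0.0 w [ 0.351 -0.055  0.095]
[-0.3   0.25  2.29  2.17  1.2   0.49] e 0.0 w [ 0.376 -0.039  0.095]
hold [0.59406775 0.1045735  0.095     ] in sign [-0.04493946 -0.0073261   0.005     ]
d cm [-9.61 -7.12 -4.01] rv [0.36  1.759 1.877] deg 148.8
```

Call:
play_rows --commands '[{"dx": -9.6,"dy": -7.1,"dz": -4,"rx": 0.36,"ry": 1.759,"rz": 1.877,"claw": 0},{"dx": -9.6,"dy": -7.1,"dz": -4,"rx": 0.36,"ry": 1.759,"rz": 1.877,"claw": 0},{"dx": -9.6,"dy": -7.1,"dz": -4,"rx": 0.36,"ry": 1.759,"rz": 1.877,"claw": 0},{"dx": -9.6,"dy": -7.1,"dz": -4,"rx": 0.36,"ry": 1.759,"rz": 1.877,"claw": 0},{"dx": -9.6,"dy": -7.1,"dz": -4,"rx": 0.36,"ry": 1.759,"rz": 1.877,"claw": 0}]'

```text
time: 4.95
tool_pos: [0.5352, 0.0648, 0.2664]
tool_rot: [-0.296, 0.821, 0.451, 0.186]
contact_force: [-0.0, 0.2, -1.0]
gripper_width: 1.002
```

```bash
cat > g.py <<'E'
from plan import *
from st import st,move
T=toolR(np.radians(65),-1)
TCP=np.array([.6097,.1148,.095]);D=T.as_matrix()[:,2]
PRE=TCP-.09*D;HI=PRE+[0,0,.17]
E
python3 -c "
from g import *
st();move(HI,T)"
```

```text
t 4.95 q [-0.36  -0.135  1.851  0.678  1.653  0.184] p [0.5352 0.0648 0.2664] F [-0.   0.2 -1. ] w 1.002
x [0.524 0.631 0.573] y [ 0.851 -0.418 -0.318] z [ 0.039  0.654 -0.756]
d cm [-0.08 -0.04  0.14] rv [0.262 1.248 1.325] deg 105.4
```

Call:
play_rows --commands '[{"dx": 0,"dy": 0,"dz": 0,"rx": 0.262,"ry": 1.248,"rz": 1.325,"claw": 0},{"dx": 0,"dy": 0,"dz": 0,"rx": 0.262,"ry": 1.248,"rz": 1.325,"claw": 0},{"dx": 0,"dy": 0,"dz": 0,"rx": 0.262,"ry": 1.248,"rz": 1.325,"claw": 0},{"dx": 0,"dy": 0,"dz": 0,"rx": 0.262,"ry": 1.248,"rz": 1.325,"claw": 0},{"dx": 0,"dy": 0,"dz": 0,"rx": 0.262,"ry": 1.248,"rz": 1.325,"claw": 0}]'

```text
time: 5.45
tool_pos: [0.5357, 0.0648, 0.2669]
tool_rot: [-0.48, 0.821, 0.14, 0.275]
contact_force: [0.8, -0.1, -0.5]
gripper_width: 1.003
```

```bash
python3 -c "
from g import *
st();move(HI,T)"
```

```text
t 5.45 q [-0.532 -0.175  2.065  1.137  1.605  0.518] p [0.5357 0.0648 0.2669] F [ 0.8 -0.1 -0.5] w 1.003
x [ 0.81  -0.035  0.586] y [ 0.493 -0.501 -0.711] z [ 0.318  0.865 -0.388]
d cm [-0.21  0.05  0.09] rv [0.154 0.741 0.784] deg 62.4
```

Call:
play_rows --commands '[{"dx": -0.2,"dy": 0,"dz": 0,"rx": 0.154,"ry": 0.741,"rz": 0.784,"claw": 0},{"dx": -0.2,"dy": 0,"dz": 0,"rx": 0.154,"ry": 0.741,"rz": 0.784,"claw": 0},{"dx": -0.2,"dy": 0,"dz": 0,"rx": 0.154,"ry": 0.741,"rz": 0.784,"claw": 0},{"dx": -0.2,"dy": 0,"dz": 0,"rx": 0.154,"ry": 0.741,"rz": 0.784,"claw": 0},{"dx": -0.2,"dy": 0,"dz": 0,"rx": 0.154,"ry": 0.741,"rz": 0.784,"claw": 0}]'

```text
time: 5.95
tool_pos: [0.5342, 0.0648, 0.2658]
tool_rot: [-0.597, 0.708, -0.192, 0.327]
contact_force: [-0.4, 0.7, 0.4]
gripper_width: 1.002
```

```bash
python3 -c "
from g import *
st();move(HI,T)"
```

```text
t 5.95 q [-0.583 -0.355  2.375  1.582  1.374  0.892] p [0.5342 0.0648 0.2658] F [-0.4  0.7  0.4] w 1.002
x [ 0.713 -0.661  0.233] y [ 0.118 -0.215 -0.97 ] z [ 0.691  0.719 -0.075]
d cm [-0.04  0.07  0.07] rv [0.048 0.231 0.243] deg 19.4
```

Call:
play_rows --commands '[{"dx": 0,"dy": 0,"dz": 0,"rx": 0.048,"ry": 0.231,"rz": 0.243,"claw": 0},{"dx": 0,"dy": 0,"dz": 0,"rx": 0.048,"ry": 0.231,"rz": 0.243,"claw": 0},{"dx": 0,"dy": 0,"dz": 0,"rx": 0.048,"ry": 0.231,"rz": 0.243,"claw": 0}]'

```text
time: 6.25
tool_pos: [0.5331, 0.0664, 0.2646]
tool_rot: [0.623, -0.622, 0.337, -0.335]
contact_force: [0.6, 1.3, 0.0]
gripper_width: 0.998
```

```bash
python3 kin.py; python3 -c "
from g import *
from plant import grab_frame
import cv2
st();move(PRE,T);print(wrist(np.array(L[-1]['joint_pos'])))
cv2.imwrite('pics/s5.png',grab_frame('side'));cv2.imwrite('pics/t5.png',grab_frame('top'))"
```

```text
[0.238  0.4264 0.6099 0.2795 0.0742 0.0957 1.5708] 0.00010990000033859316
[[ 0.  0.  0.  0.  0. -0.]
 [ 0.  0.  0.  0. -0. -0.]
 [ 0.  0.  0.  0. -0. -0.]]
t 6.25 q [-0.523 -0.513  2.52   1.78   1.151  1.093] p [0.5331 0.0664 0.2646] F [0.6 1.3 0. ] w 0.998
x [ 0.549 -0.836 -0.004] y [-0.002  0.003 -1.   ] z [ 0.836  0.549 -0.   ]
d cm [ 0.23 16.96  0.07] rv [ 0.    -0.    -0.004] deg 0.2
(array([ 0.34099169, -0.13606949,  0.28679289]), array([-0.08295039,  0.14361764,  0.63776969]))
```

View pics/s5.png

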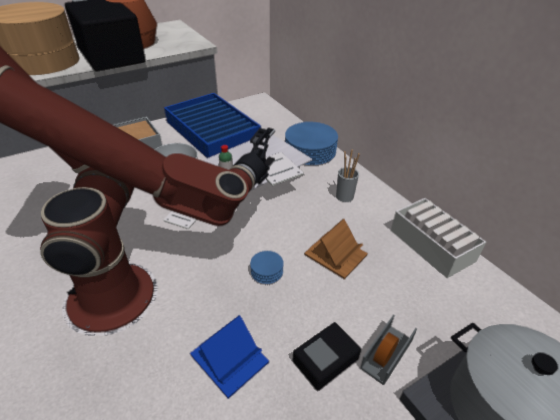

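View pics/t5.png

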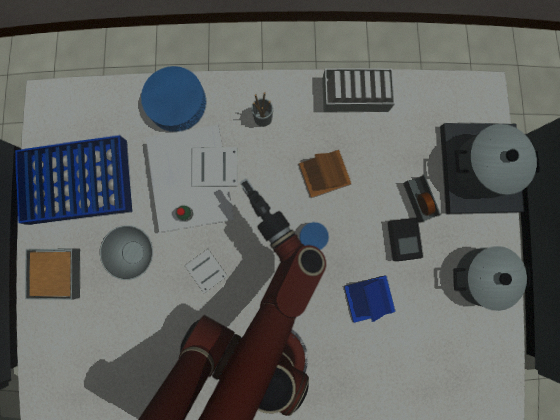

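```bash
python3 -c "
from g import *
from h import proj
from scipy.optimize import least_squares as ls
r=ls(lambda v:np.r_[proj('top',[v[0],v[1],.044])[0]-[313.5,236],(proj('side',[v[0],v[1],.044])[0]-[267,261])],[.4,-.15]);print('dishes',r.x,r.fun)
q=np.array(L[-1]['joint_pos'])
for p in (PRE,TCP-.045*D,TCP):
  q,e=ik(p,T,q);B=R.from_euler('ZYYZ',[q[0],q[1],q[2],q[3]]);print(q.round(2),e,'J5 axis',B.apply([0,1,0]).round(2),'w',(p-T.apply([0,0,.2795])).round(3))
"
```

```text
dishes [ 0.38910338 -0.1396485 ] [-0.26758506 -1.01312997 -0.65093313  0.84266189]Traceback (most recent call last):
  File "<string>", line 8, in <module>
    q,e=ik(p,T,q);B=R.from_euler('ZYYZ',[q[0],q[1],q[2],q[3]]);print(q.round(2),e,'J5 axis',B.apply([0,1,0]).round(2),'w',(p-T.apply([0,0,.2795])).round(3))
                    ~~~~~~~~~~~~^^^^^^^^^^^^^^^^^^^^^^^^^^^^^^
  File "scipy/spatial/transform/_rotation.pyx", line 1413, in scipy.spatial.transform._rotation.Rotation.from_euler
ValueError: Expected axis specification to be a non-empty string of upto 3 characters, got ZYYZ
```

Call:
play_rows --commands '[{"dx": 0.2,"dy": 3,"dz": 0,"rx": 0,"ry": 0,"rz": 0,"claw": 0},{"dx": 0.2,"dy": 6,"dz": 0,"rx": 0,"ry": 0,"rz": 0,"claw": 0},{"dx": 0.2,"dy": 9,"dz": 0,"rx": 0,"ry": 0,"rz": 0,"claw": 0},{"dx": 0.2,"dy": 12,"dz": 0,"rx": 0,"ry": 0,"rz": 0,"claw": 0},{"dx": 0.2,"dy": 13,"dz": 0,"rx": 0,"ry": 0,"rz": 0,"claw": 0}]'

```text
time: 6.85
tool_pos: [0.5345, 0.0649, 0.1327]
tool_rot: [-0.623, 0.623, -0.336, 0.333]
contact_force: [1.2, 0.7, -1.3]
gripper_width: 1.001
```

```bash
python3 -c "
from g import *
from plant import grab_frame
import cv2
st();move(PRE,T)
cv2.imwrite('pics/s6.png',cv2.resize(grab_frame('side')[100:300,130:390],None,fx=3,fy=3))"
```

```text
t 6.85 q [-0.527 -0.023  2.473  1.933  1.282  0.642] p [0.5345 0.0649 0.1327] F [ 1.2  0.7 -1.3] w 1.001
x [ 0.552 -0.834 -0.003] y [-0.004  0.001 -1.   ] z [ 0.834  0.552 -0.003]
d cm [-0.03  3.77  0.04] rv [ 0.003  0.003 -0.003] deg 0.3
```

View pics/s6.png

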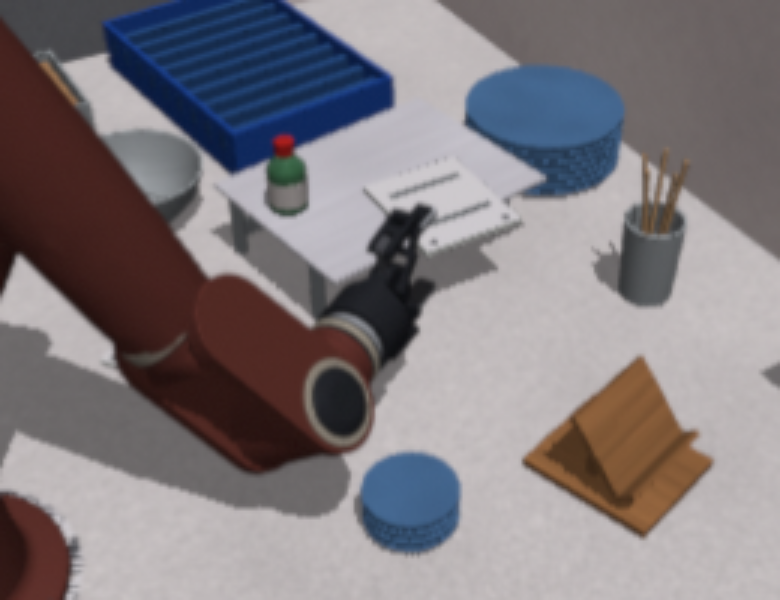

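Call:
play_rows --commands '[{"dx": 0,"dy": 1.3,"dz": 0,"rx": 0,"ry": 0,"rz": 0,"claw": 0},{"dx": 0,"dy": 2.3,"dz": 0,"rx": 0,"ry": 0,"rz": 0,"claw": 0}]'

```text
time: 7.1
tool_pos: [0.5354, 0.0644, 0.1096]
tool_rot: [-0.622, 0.624, -0.335, 0.333]
contact_force: [-1.0, 0.4, -0.0]
gripper_width: 1.005
```

Call:
play_rows --commands '[{"dx": 0,"dy": 0.9,"dz": 0,"rx": 0,"ry": 0,"rz": 0,"claw": 0},{"dx": 0,"dy": 1.2,"dz": 0,"rx": 0,"ry": 0,"rz": 0,"claw": 0}]'

```text
time: 7.3
tool_pos: [0.5363, 0.0639, 0.0978]
tool_rot: [-0.623, 0.624, -0.335, 0.334]
contact_force: [0.2, -0.1, -0.0]
gripper_width: 0.998
```

```bash
python3 -c "
from g import *
from plant import grab_frame
import cv2
st();move(PRE,T);move(TCP,T)
cv2.imwrite('pics/s7.png',cv2.resize(grab_frame('side')[120:270,200:330],None,fx=4,fy=4))
cv2.imwrite('pics/t7.png',cv2.resize(grab_frame('top')[120:300,160:340],None,fx=3.3,fy=3.3))"
```

```text
t 7.3 q [-0.527  0.126  2.435  1.961  1.324  0.533] p [0.5363 0.0639 0.0978] F [ 0.2 -0.1 -0. ] w 0.998
x [ 0.553 -0.833 -0.001] y [-0.002 -0.    -1.   ] z [ 0.833  0.553 -0.002]
d cm [-0.22  0.28 -0.07] rv [ 0.002  0.004 -0.001] deg 0.3
d cm [-0.18  0.26  8.93] rv [ 0.002  0.004 -0.001] deg 0.3
```

View pics/s7.png

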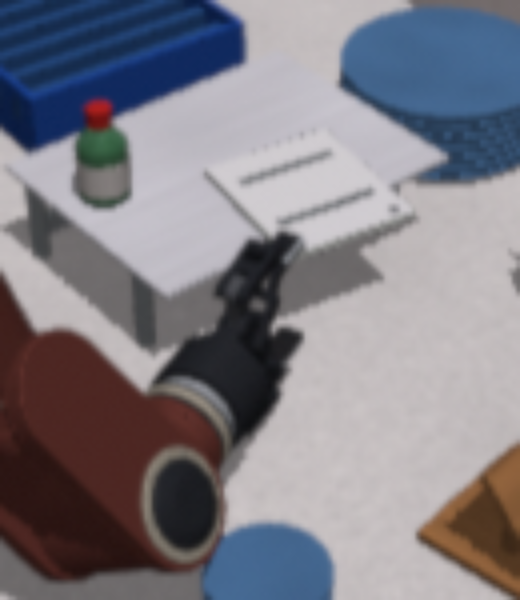

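View pics/t7.png

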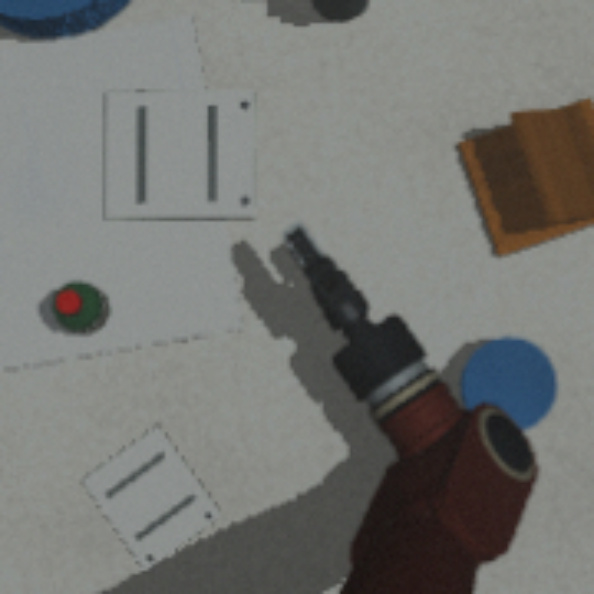

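Call:
play_rows --commands '[{"dx": -0.2,"dy": 0.2,"dz": 2,"rx": 0,"ry": 0,"rz": 0,"claw": 0},{"dx": -0.2,"dy": 0.25,"dz": 4,"rx": 0,"ry": 0,"rz": 0,"claw": 0},{"dx": -0.2,"dy": 0.25,"dz": 6,"rx": 0,"ry": 0,"rz": 0,"claw": 0}]'

```text
time: 7.7
tool_pos: [0.5861, 0.0991, 0.0966]
tool_rot: [-0.623, 0.623, -0.334, 0.334]
contact_force: [-0.2, -0.1, -0.1]
gripper_width: 0.999
```

```bash
python3 -c "
from g import *
st();move(TCP,T)"
```

```text
t 7.7 q [-0.365  0.205  2.341  2.104  1.238  0.504] p [0.5861 0.0991 0.0966] F [-0.2 -0.1 -0.1] w 0.999
x [ 0.553 -0.833  0.   ] y [-0.    -0.001 -1.   ] z [ 0.833  0.553 -0.001]
d cm [-0.01  0.16  2.84] rv [0.001 0.004 0.   ] deg 0.2
```

Call:
play_rows --commands '[{"dx": 0,"dy": 0.15,"dz": 1.2,"rx": 0,"ry": 0.004,"rz": 0,"claw": 0},{"dx": 0,"dy": 0.15,"dz": 2.4,"rx": 0,"ry": 0.004,"rz": 0,"claw": 0},{"dx": 0,"dy": 0.15,"dz": 2.85,"rx": 0,"ry": 0.004,"rz": 0,"claw": 0}]'

```text
time: 8.0
tool_pos: [0.6109, 0.1153, 0.0963]
tool_rot: [-0.623, 0.623, -0.335, 0.336]
contact_force: [-0.8, -0.0, -0.9]
gripper_width: 1.0
```

```bash
python3 -c "
from g import *
from plant import grab_frame
import cv2
st();move(TCP,T)
cv2.imwrite('pics/s8.png',cv2.resize(grab_frame('side')[130:230,210:330],None,fx=6,fy=6,interpolation=cv2.INTER_CUBIC))
cv2.imwrite('pics/t8.png',cv2.resize(grab_frame('top')[120:240,160:280],None,fx=5,fy=5,interpolation=cv2.INTER_CUBIC))"
```

```text
t 8.0 q [-0.298  0.245  2.291  2.167  1.201  0.489] p [0.6109 0.1153 0.0963] F [-0.8 -0.  -0.9] w 1.0
x [ 0.55  -0.835  0.002] y [ 0.002 -0.001 -1.   ] z [0.835 0.55  0.001]
d cm [-0.02  0.13 -0.13] rv [-0.001  0.001  0.002] deg 0.1
```

View pics/s8.png

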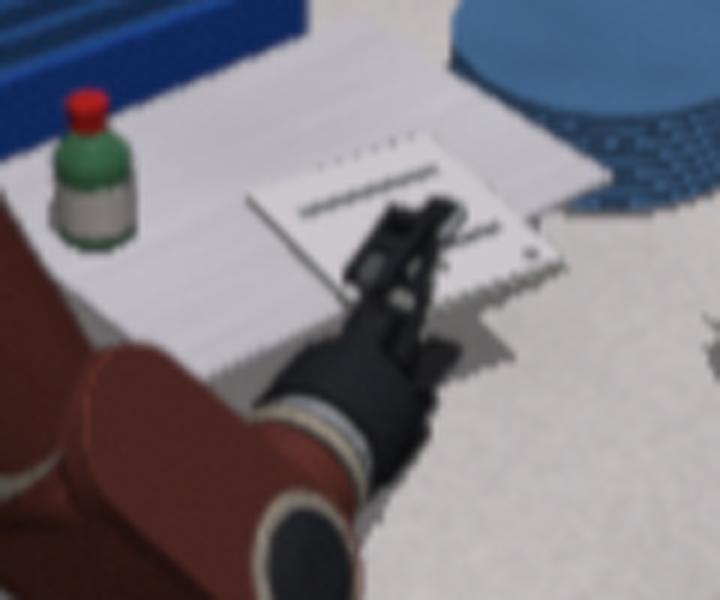

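View pics/t8.png

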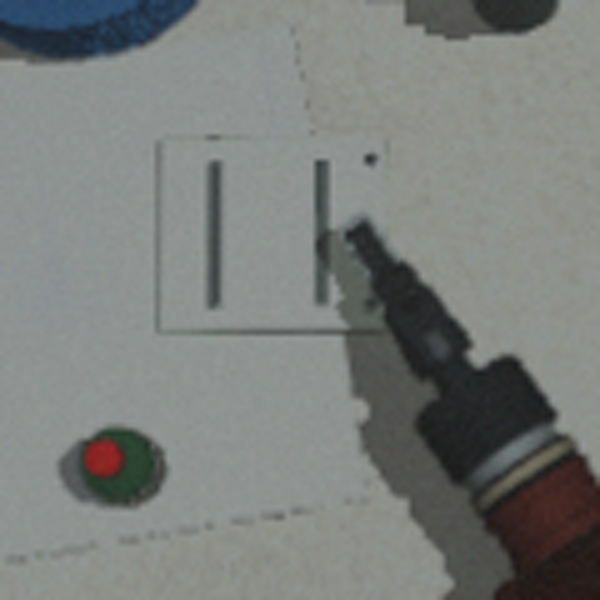

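Call:
play_rows --commands '[{"dx": 0,"dy": 0.15,"dz": -0.1,"rx": 0,"ry": 0,"rz": 0,"claw": 0.5},{"dx": 0,"dy": 0.15,"dz": -0.1,"rx": 0,"ry": 0,"rz": 0,"claw": 0.8},{"dx": 0,"dy": 0.15,"dz": -0.1,"rx": 0,"ry": 0,"rz": 0,"claw": 1},{"dx": 0,"dy": 0.15,"dz": -0.1,"rx": 0,"ry": 0,"rz": 0,"claw": 1},{"dx": 0,"dy": 0.15,"dz": -0.1,"rx": 0,"ry": 0,"rz": 0,"claw": 1}]'

```text
time: 8.6
tool_pos: [0.6093, 0.1143, 0.0942]
tool_rot: [-0.622, 0.623, -0.335, 0.336]
contact_force: [-0.5, 0.5, 0.5]
gripper_width: 0.144
```

Call:
play_rows --commands '[{"dx": 0,"dy": 0,"dz": 0,"rx": 0,"ry": 0,"rz": 0,"claw": 1},{"dx": 0,"dy": 0,"dz": 0,"rx": 0,"ry": 0,"rz": 0,"claw": 1},{"dx": 0,"dy": 0,"dz": 0,"rx": 0,"ry": 0,"rz": 0,"claw": 1}]'

```text
time: 8.9
tool_pos: [0.6093, 0.1143, 0.0941]
tool_rot: [-0.622, 0.623, -0.335, 0.336]
contact_force: [-1.2, -1.2, -0.8]
gripper_width: 0.086
```

```bash
python3 -c "
from g import *
from plant import grab_frame
import cv2
st();move(TCP,T)
cv2.imwrite('pics/s9.png',cv2.resize(grab_frame('side')[130:230,210:330],None,fx=6,fy=6,interpolation=cv2.INTER_CUBIC))
cv2.imwrite('pics/t9.png',cv2.resize(grab_frame('top')[120:240,160:280],None,fx=5,fy=5,interpolation=cv2.INTER_CUBIC))"
```

```text
t 8.9 q [-0.302  0.248  2.293  2.165  1.204  0.486] p [0.6093 0.1143 0.0941] F [-1.2 -1.2 -0.8] w 0.086
x [ 0.55  -0.835  0.001] y [ 0.    -0.001 -1.   ] z [ 0.835  0.55  -0.   ]
d cm [-0.02 -0.09  0.06] rv [0.    0.    0.001] deg 0.1
```

View pics/s9.png

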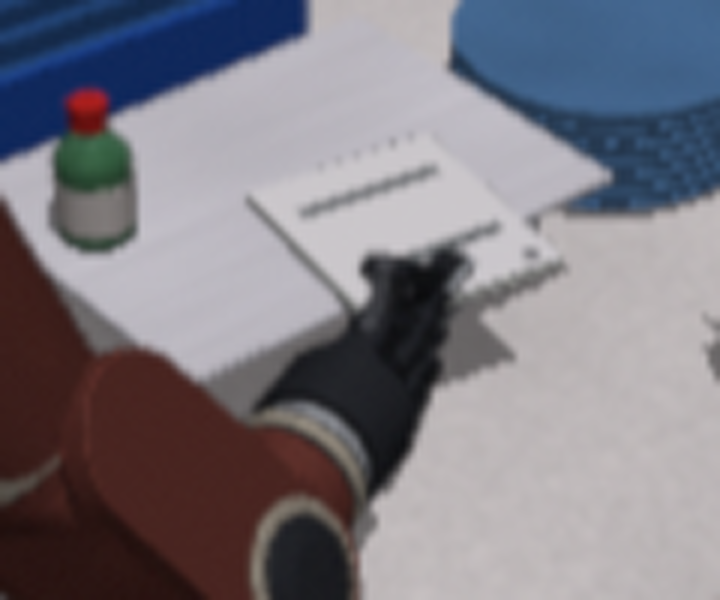

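View pics/t9.png

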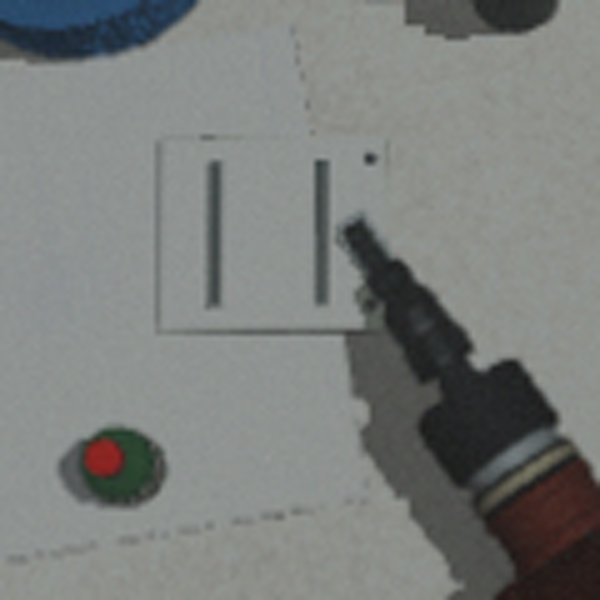

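```bash
cat > pl.py <<'E'
from plan import *
from st import st,move
import os,sys
sl=[l for l in L if abs(l["gripper_width"]-.086)<.02][0]
t=sl["tool_rot"];Tg=R.from_quat([t[1],t[2],t[3],t[0]]);pg=np.array(sl["tool_pos"])
So=np.array([.6031,.1599,.09])
G=Tg.inv()*S0; g=Tg.inv().apply(So-pg)       # sign in tool
n=-S1.as_matrix()[:,2];e=-S1.as_matrix()[:,0]
def tool_for(o,S): 
    Rt=S*G.inv();return o-Rt.apply(g),Rt
def place(dn,de,dy=0): 
    o=led-S1.apply([.07,0,.008])+dn*n+de*e+dy*Y
    return tool_for(o,S1)
def corners(p,Rt):
    Rs=Rt*G;o=p+Rt.apply(g);return np.array([o+Rs.apply(c) for c in ([-.07,-.06,0],[-.07,.06,0],[.07,.06,0],[.07,-.06,0])])
E
cat > p3.py <<'E'
from pl import *
q=np.array(sl["joint_pos"])
def path(p0,R0,p1,R1,q,m):
    s=Slerp([0,1],R.concatenate([R0,R1]))
    for i in range(1,m+1):
        a=i/m;p=p0+(p1-p0)*a;q,er=ik(p,s(a),q);w,el=wrist(q);c=corners(p,s(a))
        print(q.round(2),"e",round(er,4),"tcp",p.round(2),"w",w.round(2),"minz",c[:,2].min().round(3),"ymin",c[:,1].min().round(2),"xmax",c[:,0].max().round(2))
    return q
W1=pg+[0,0,.22]
q=path(pg,Tg,W1,Tg,q,3);print()
p2,R2=place(.06,.06)
q=path(W1,Tg,p2,R2,q,12);print()
pf,_=place(0,0)
q=path(p2,R2,pf,R2,q,3); print(p2,pf)
E
python3 p3.py
```

```text
[-0.3   0.01  2.34  2.09  1.1   0.66] e 0.0 tcp [0.61 0.11 0.17] w [ 0.38 -0.04  0.17] minz 0.163 ymin 0.09 xmax 0.66
[-0.3  -0.21  2.36  1.99  1.01  0.87] e 0.0 tcp [0.61 0.11 0.24] w [ 0.38 -0.04  0.24] minz 0.237 ymin 0.09 xmax 0.66
[-0.3  -0.38  2.34  1.87  0.94  1.08] e 0.0 tcp [0.61 0.11 0.31] w [ 0.38 -0.04  0.31] minz 0.31 ymin 0.09 xmax 0.66

[-0.36 -0.39  2.32  1.73  0.97  1.01] e 0.0 tcp [0.61 0.09 0.31] w [ 0.38 -0.06  0.33] minz 0.278 ymin 0.07 xmax 0.66
[-0.41 -0.4   2.31  1.6   0.98  0.93] e 0.0 tcp [0.61 0.07 0.3 ] w [ 0.38 -0.08  0.34] minz 0.246 ymin 0.04 xmax 0.66
[-0.45 -0.42  2.29  1.49  0.98  0.84] e 0.0 tcp [0.6  0.05 0.29] w [ 0.37 -0.1   0.35] minz 0.217 ymin 0.02 xmax 0.66
[-0.48 -0.43  2.28  1.38  0.96  0.73] e 0.0 tcp [0.6  0.02 0.28] w [ 0.37 -0.11  0.36] minz 0.19 ymin -0.0 xmax 0.66
[-0.5  -0.44  2.28  1.29  0.93  0.62] e 0.0 tcp [0.6  0.   0.27] w [ 0.37 -0.12  0.37] minz 0.166 ymin -0.02 xmax 0.66
[-0.52 -0.45  2.28  1.21  0.89  0.5 ] e 0.0 tcp [ 0.6  -0.02  0.26] w [ 0.37 -0.12  0.38] minz 0.147 ymin -0.05 xmax 0.66
[-0.53 -0.47  2.28  1.15  0.84  0.
[... 438 characters left out ...]
0.17 xmax 0.66
[-0.57 -0.47  2.35  1.12  0.54 -0.36] e 0.0 tcp [ 0.59 -0.13  0.21] w [ 0.34 -0.13  0.34] minz 0.114 ymin -0.21 xmax 0.66
[-0.58 -0.46  2.37  1.25  0.46 -0.67] e 0.0 tcp [ 0.59 -0.16  0.21] w [ 0.34 -0.13  0.33] minz 0.12 ymin -0.25 xmax 0.66

[-0.58 -0.4   2.39  1.39  0.44 -0.82] e 0.0 tcp [ 0.59 -0.15  0.18] w [ 0.34 -0.13  0.3 ] minz 0.091 ymin -0.25 xmax 0.66
[-0.57 -0.34  2.4   1.56  0.43 -1.  ] e 0.0 tcp [ 0.59 -0.15  0.15] w [ 0.34 -0.13  0.27] minz 0.063 ymin -0.25 xmax 0.66
[-0.57 -0.27  2.41  1.73  0.43 -1.18] e 0.0 tcp [ 0.59 -0.15  0.12] w [ 0.34 -0.13  0.24] minz 0.035 ymin -0.24 xmax 0.66
[ 0.58843676 -0.15597037  0.20554103] [ 0.58611605 -0.14894852  0.1210111 ]
```

Call:
play_rows --commands '[{"dx": 0,"dy": -1.5,"dz": 0,"rx": 0,"ry": 0,"rz": 0,"claw": 1},{"dx": 0,"dy": -4,"dz": 0,"rx": 0,"ry": 0,"rz": 0,"claw": 1},{"dx": 0,"dy": -7,"dz": 0,"rx": 0,"ry": 0,"rz": 0,"claw": 1},{"dx": 0,"dy": -10,"dz": 0,"rx": 0,"ry": 0,"rz": 0,"claw": 1},{"dx": 0,"dy": -13,"dz": 0,"rx": 0,"ry": 0,"rz": 0,"claw": 1}]'

```text
time: 9.5
tool_pos: [0.6087, 0.1146, 0.2243]
tool_rot: [-0.622, 0.623, -0.336, 0.335]
contact_force: [0.4, -0.4, -0.4]
gripper_width: 0.085
```

Call:
play_rows --commands '[{"dx": 0,"dy": -3,"dz": 0,"rx": 0,"ry": 0,"rz": 0,"claw": 1},{"dx": 0,"dy": -6,"dz": 0,"rx": 0,"ry": 0,"rz": 0,"claw": 1},{"dx": 0,"dy": -8,"dz": 0,"rx": 0,"ry": 0,"rz": 0,"claw": 1},{"dx": 0,"dy": -9,"dz": 0,"rx": 0,"ry": 0,"rz": 0,"claw": 1}]'

```text
time: 9.9
tool_pos: [0.6088, 0.1149, 0.3166]
tool_rot: [-0.622, 0.623, -0.334, 0.337]
contact_force: [0.7, 0.6, -1.1]
gripper_width: 0.084
```

```bash
python3 -c "
from pl import *
from plant import grab_frame
import cv2
st();move(*place(.09,.09))
cv2.imwrite('pics/s10.png',cv2.resize(grab_frame('side')[60:260,180:380],None,fx=3,fy=3,interpolation=cv2.INTER_CUBIC))"
```

```text
t 9.9 q [-0.301 -0.385  2.338  1.868  0.942  1.087] p [0.6088 0.1149 0.3166] F [ 0.7  0.6 -1.1] w 0.084
x [ 0.55  -0.835  0.004] y [ 0.002 -0.003 -1.   ] z [ 0.835  0.55  -0.   ]
d cm [ 21.83   6.97 -16.7 ] rv [-0.949 -0.179 -2.065] deg 130.6
```

View pics/s10.png

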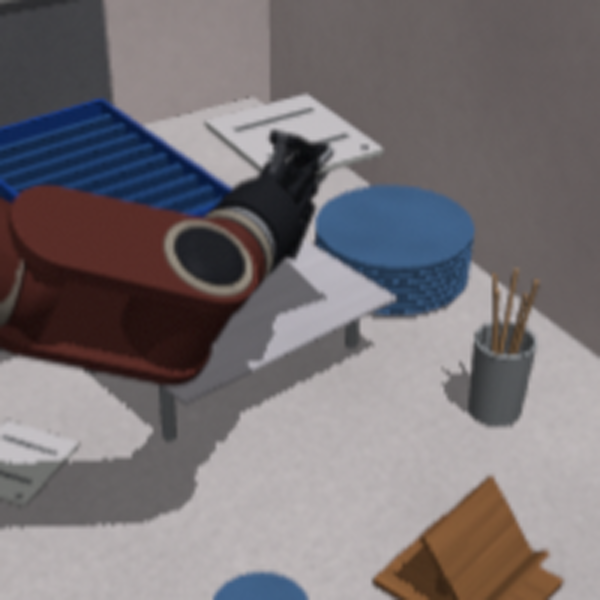

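Call:
play_rows --commands '[{"dx": 1.36,"dy": 0.44,"dz": -1.04,"rx": -0.059,"ry": -0.011,"rz": -0.129,"claw": 1},{"dx": 2.73,"dy": 0.87,"dz": -2.09,"rx": -0.119,"ry": -0.022,"rz": -0.258,"claw": 1},{"dx": 4.1,"dy": 1.31,"dz": -3.13,"rx": -0.178,"ry": -0.034,"rz": -0.387,"claw": 1},{"dx": 5.46,"dy": 1.74,"dz": -4.18,"rx": -0.237,"ry": -0.045,"rz": -0.516,"claw": 1},{"dx": 6.8,"dy": 2.2,"dz": -5.2,"rx": -0.297,"ry": -0.056,"rz": -0.645,"claw": 1}]'

```text
time: 10.45
tool_pos: [0.6026, 0.0286, 0.2931]
tool_rot: [-0.393, 0.791, -0.147, 0.446]
contact_force: [0.3, 0.8, -2.1]
gripper_width: 0.086
```

```bash
python3 -c "
from pl import *
s,r=st();print(corners(s['tool_pos'],r).round(3).tolist())
d,rv=move(*place(.09,.09))
for i in range(1,6): print((d*i/11).round(2),(rv*i/11).round(3))"
```

```text
t 10.45 q [-0.475 -0.446  2.274  1.382  0.973  0.794] p [0.6026 0.0286 0.2931] F [ 0.3  0.8 -2.1] w 0.086
x [ 0.559 -0.583  0.589] y [ 0.118 -0.647 -0.753] z [ 0.82   0.491 -0.293]
[[0.656, 0.011, 0.311], [0.537, 0.002, 0.3], [0.537, 0.108, 0.209], [0.656, 0.118, 0.22]]
d cm [ 7.58 15.43 -8.97] rv [-0.651 -0.12  -1.415] deg 89.5
[ 0.69  1.4  -0.82] [-0.059 -0.011 -0.129]
[ 1.38  2.81 -1.63] [-0.118 -0.022 -0.257]
[ 2.07  4.21 -2.45] [-0.178 -0.033 -0.386]
[ 2.76  5.61 -3.26] [-0.237 -0.044 -0.515]
[ 3.44  7.01 -4.08] [-0.296 -0.054 -0.643]
```

Call:
play_rows --commands '[{"dx": 0.69,"dy": 1.4,"dz": -0.82,"rx": -0.059,"ry": -0.011,"rz": -0.129,"claw": 1},{"dx": 1.38,"dy": 2.81,"dz": -1.63,"rx": -0.118,"ry": -0.022,"rz": -0.257,"claw": 1},{"dx": 2.07,"dy": 4.21,"dz": -2.45,"rx": -0.178,"ry": -0.033,"rz": -0.386,"claw": 1},{"dx": 2.76,"dy": 5.61,"dz": -3.26,"rx": -0.237,"ry": -0.044,"rz": -0.515,"claw": 1},{"dx": 3.44,"dy": 7.01,"dz": -4.08,"rx": -0.296,"ry": -0.054,"rz": -0.643,"claw": 1}]'

```text
time: 10.95
tool_pos: [0.596, -0.0573, 0.27]
tool_rot: [-0.117, 0.857, 0.058, 0.498]
contact_force: [-0.4, 0.8, -1.5]
gripper_width: 0.086
```

```bash
python3 -c "
from pl import *
s,r=st();print(corners(s['tool_pos'],r).round(3).tolist())
d,rv=move(*place(.09,.09))
for i in range(1,6): print((d*i/6).round(2),(rv*i/6).round(3))"
```

```text
t 10.95 q [-0.539 -0.5    2.261  1.07   0.839  0.362] p [ 0.596  -0.0573  0.27  ] F [-0.4  0.8 -1.5] w 0.086
x [ 0.497 -0.016  0.868] y [ 0.216 -0.966 -0.142] z [ 0.841  0.258 -0.477]
[[0.647, -0.054, 0.299], [0.53, -0.079, 0.287], [0.539, -0.056, 0.149], [0.656, -0.032, 0.161]]
d cm [-2.08 10.05 -2.12] rv [-0.355 -0.062 -0.768] deg 48.6
[-0.35  1.67 -0.35] [-0.059 -0.01  -0.128]
[-0.69  3.35 -0.71] [-0.118 -0.021 -0.256]
[-1.04  5.02 -1.06] [-0.178 -0.031 -0.384]
[-1.39  6.7  -1.41] [-0.237 -0.042 -0.512]
[-1.73  8.37 -1.77] [-0.296 -0.052 -0.64 ]
```

Call:
play_rows --commands '[{"dx": -0.35,"dy": 1.67,"dz": -0.35,"rx": -0.059,"ry": -0.01,"rz": -0.128,"claw": 1},{"dx": -0.69,"dy": 3.35,"dz": -0.71,"rx": -0.118,"ry": -0.021,"rz": -0.256,"claw": 1},{"dx": -1.04,"dy": 5.02,"dz": -1.06,"rx": -0.178,"ry": -0.031,"rz": -0.384,"claw": 1},{"dx": -1.39,"dy": 6.7,"dz": -1.41,"rx": -0.237,"ry": -0.042,"rz": -0.512,"claw": 1},{"dx": -1.73,"dy": 8.37,"dz": -1.77,"rx": -0.296,"ry": -0.052,"rz": -0.64,"claw": 1}]'

```text
time: 11.45
tool_pos: [0.59, -0.1424, 0.2488]
tool_rot: [0.173, 0.816, 0.256, 0.489]
contact_force: [0.4, 0.1, -2.1]
gripper_width: 0.086
```

```bash
python3 -c "
from pl import *
s,r=st();print(corners(s['tool_pos'],r).round(3).tolist())
d,rv=move(*place(.09,.09))"
```

```text
t 11.45 q [-0.575 -0.524  2.32   1.018  0.564 -0.283] p [ 0.59   -0.1424  0.2488] F [ 0.4  0.1 -2.1] w 0.086
x [0.391 0.587 0.709] y [ 0.248 -0.809  0.533] z [ 0.886 -0.032 -0.462]
[[0.637, -0.117, 0.273], [0.523, -0.154, 0.271], [0.548, -0.224, 0.152], [0.662, -0.188, 0.154]]
d cm [-1.09  1.31  0.06] rv [-0.061 -0.008 -0.124] deg 7.9
```

Next I'll go to the hover pose, then look at where the sign is in both views.

Call:
play_rows --commands '[{"dx": -1.09,"dy": 1.31,"dz": 0.06,"rx": -0.061,"ry": -0.008,"rz": -0.124,"claw": 1},{"dx": -1.09,"dy": 1.31,"dz": 0.06,"rx": -0.061,"ry": -0.008,"rz": -0.124,"claw": 1},{"dx": -1.09,"dy": 1.31,"dz": 0.06,"rx": -0.061,"ry": -0.008,"rz": -0.124,"claw": 1}]'

```text
time: 11.75
tool_pos: [0.5891, -0.1586, 0.2455]
tool_rot: [0.226, 0.796, 0.289, 0.481]
contact_force: [0.9, -0.1, -0.9]
gripper_width: 0.087
```

```bash
python3 -c "
from pl import *
from h import proj
from plant import grab_frame
import cv2
s,r=st();c=corners(s['tool_pos'],r);print(c.round(3).tolist())
d,rv=move(*place(.09,.09))
for nm in('side','top'):
  im=grab_frame(nm);P=proj(nm,c);print(nm,P.round(1).tolist())
  o=P.mean(0).astype(int)-[60,50];x,y=o
  cv2.imwrite('pics/%s11.png'%nm,cv2.resize(im[y:y+110,x:x+125],None,fx=6,fy=5.4+.6-0.6,interpolation=cv2.INTER_CUBIC));print(o)
"
```

```text
t 11.75 q [-0.587 -0.518  2.335  1.081  0.507 -0.472] p [ 0.5891 -0.1586  0.2455] F [ 0.9 -0.1 -0.9] w 0.087
x [0.369 0.678 0.635] y [ 0.243 -0.73   0.639] z [ 0.897 -0.082 -0.435]
[[0.636, -0.13, 0.267], [0.522, -0.168, 0.267], [0.55, -0.253, 0.159], [0.664, -0.215, 0.159]]
d cm [ 0.11  0.22 -0.04] rv [-0.004  0.    -0.004] deg 0.4
side [[345.7, 165.4], [318.6, 186.7], [344.3, 235.2], [369.1, 211.4]]
[284 149]
top [[314.3, 139.3], [329.8, 181.0], [353.9, 177.2], [339.5, 139.1]]
[274 109]
```

View pics/side11.png

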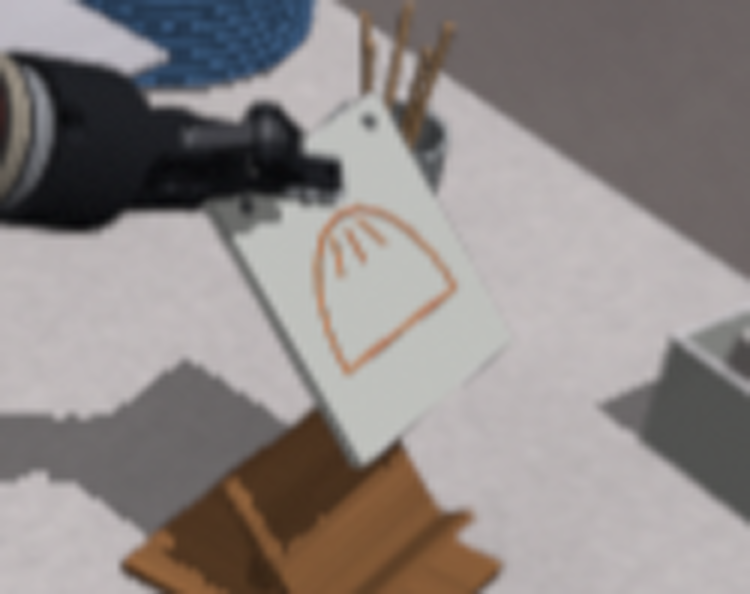

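View pics/top11.png

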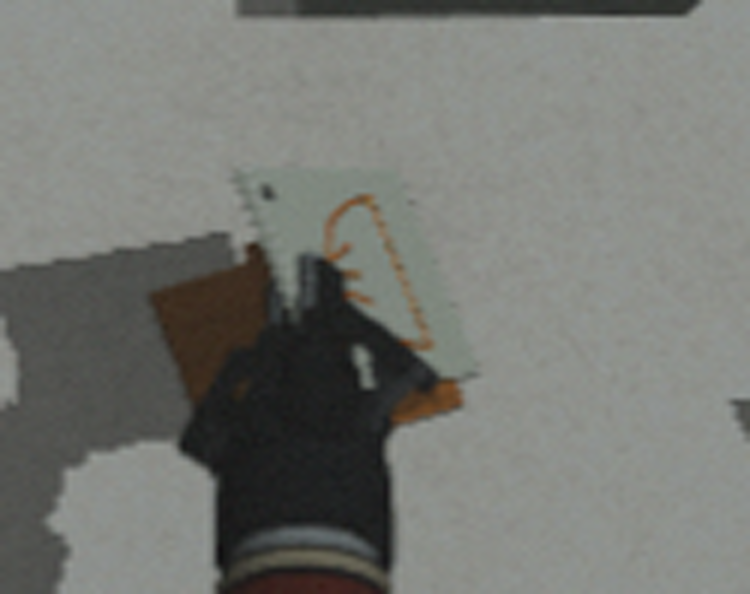

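```bash
python3 -c "
from pl import *
for a in((.05,.05),(.02,.02),(.005,.007)): move(*place(*a))"
```

```text
d cm [-3.32 -3.93  2.24] rv [-0.002 -0.001 -0.002] deg 0.2
d cm [-5.81 -6.92  3.94] rv [-0.002 -0.001 -0.002] deg 0.2
d cm [-6.88 -8.42  4.67] rv [-0.002 -0.001 -0.002] deg 0.2
```

Call:
play_rows --commands '[{"dx": -1.6,"dy": -1.9,"dz": 1.1,"rx": 0,"ry": 0,"rz": 0,"claw": 1},{"dx": -3.3,"dy": -3.9,"dz": 2.2,"rx": 0,"ry": 0,"rz": 0,"claw": 1},{"dx": -4.6,"dy": -5.4,"dz": 3.1,"rx": 0,"ry": 0,"rz": 0,"claw": 1},{"dx": -5.8,"dy": -6.9,"dz": 3.9,"rx": 0,"ry": 0,"rz": 0,"claw": 1}]'

```text
time: 12.25
tool_pos: [0.5869, -0.1511, 0.1491]
tool_rot: [0.227, 0.795, 0.289, 0.482]
contact_force: [1.5, -0.7, -1.0]
gripper_width: 0.083
```

```bash
cat > look.py <<'E'
from pl import *
from h import proj
from plant import grab_frame
import cv2,sys
s,r=st();c=corners(s['tool_pos'],r);print(c.round(3).tolist())
print("stand-rel n,e,y err:",[((c[2:].mean(0)+ (r*G).apply([0,0,.008])-led)@v).round(4) for v in (n,e,Y)])
for a in((.02,.02),(.005,.007),(0.001,.001)): move(*place(*a))
for nm,x,y in(('side',290,170),('top',275,120)):
  im=grab_frame(nm);P=proj(nm,c);print(nm,((P-[x,y]+.5)*6-.5).round(0).tolist())
  cv2.imwrite('pics/%s_%s.png'%(nm,sys.argv[1]),cv2.resize(im[y:y+100,x:x+110],None,fx=6,fy=6,interpolation=cv2.INTER_CUBIC))
E
python3 look.py 12
```

```text
t 12.25 q [-0.572 -0.341  2.399  1.553  0.431 -0.992] p [ 0.5869 -0.1511  0.1491] F [ 1.5 -0.7 -1. ] w 0.083
x [0.368 0.679 0.635] y [ 0.241 -0.729  0.64 ] z [ 0.898 -0.082 -0.432]
[[0.633, -0.123, 0.171], [0.519, -0.16, 0.17], [0.548, -0.245, 0.063], [0.662, -0.208, 0.063]]
stand-rel n,e,y err: [np.float64(0.0193), np.float64(0.0201), np.float64(0.0002)]
d cm [-0.01  0.02 -0.  ] rv [-0.002 -0.001 -0.003] deg 0.2
d cm [-1.09 -1.47  0.73] rv [-0.002 -0.001 -0.003] deg 0.2
d cm [-1.58 -1.87  1.07] rv [-0.002 -0.001 -0.003] deg 0.2
side [[297.0, 141.0], [142.0, 272.0], [288.0, 541.0], [431.0, 397.0]]
top [[205.0, 175.0], [290.0, 407.0], [429.0, 381.0], [349.0, 168.0]]
```

View pics/side_12.png

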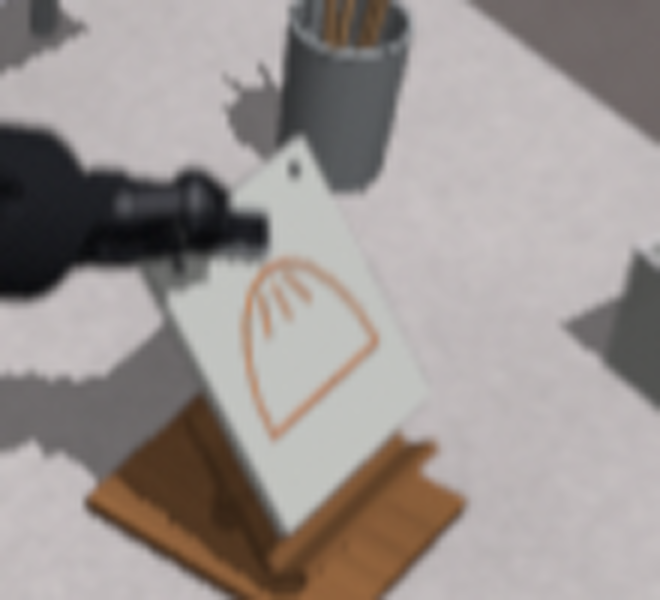

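View pics/top_12.png

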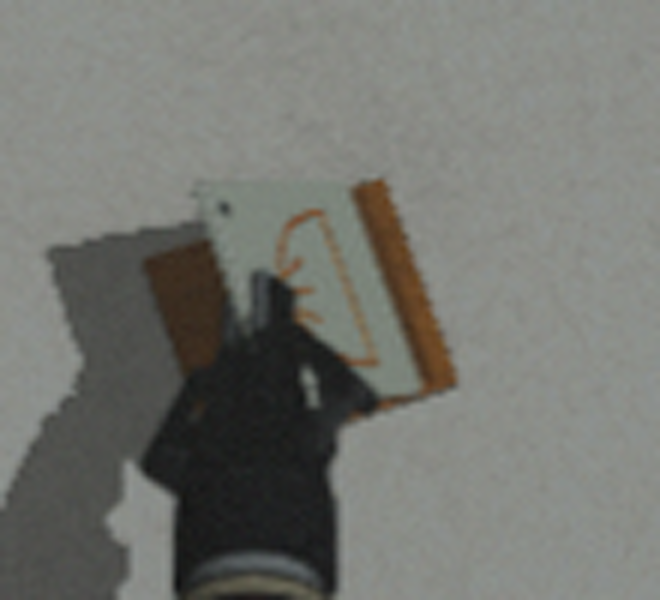

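```bash
python3 - <<'E'
from pl import *
from h import proj,unc
from scipy.optimize import least_squares as ls
s=L[-1];t=s["tool_rot"];r=R.from_quat([t[1],t[2],t[3],t[0]])
c=corners(np.array(s['tool_pos']),r)
ob=[("side",0,(303,135)),("side",2,(289,535)),("side",3,(430,393)),("top",0,(197,182)),("top",2,(425,392)),("top",3,(352,182))]
f=lambda d:np.concatenate([proj(n_,c[i]+d)[0]-unc(p,*((290,170) if n_=="side" else (275,120)),6) for n_,i,p in ob])
x=ls(f,[0,0,0]);print(x.x,f(x.x).reshape(-1,2).round(1).tolist());print("in n,e,Y",[x.x@v for v in(n,e,Y)])
E
```

```text
[-0.00302419  0.00015505  0.00393773] [[-1.8, 0.2], [-0.9, 0.3], [-0.5, 0.0], [1.4, -0.5], [0.8, -1.0], [-0.4, -1.6]]
in n,e,Y [np.float64(0.0016913702619774952), np.float64(0.0037211138285941922), np.float64(-0.002822774763440209)]
```

```bash
python3 -c "
from pl import *
for a in((.012,.014,.0015),(.005,.007,.0015),(.003,.003,.0015)): move(*place(*a))"
```

```text
d cm [-0.21 -0.42  0.46] rv [-0.008  0.002 -0.006] deg 0.6
d cm [-0.79 -1.12  0.86] rv [-0.008  0.002 -0.006] deg 0.6
d cm [-1.12 -1.31  1.09] rv [-0.008  0.002 -0.006] deg 0.6
```

Call:
play_rows --commands '[{"dx": -0.2,"dy": -0.4,"dz": 0.5,"rx": -0.008,"ry": 0.002,"rz": -0.006,"claw": 1},{"dx": -0.5,"dy": -0.8,"dz": 0.7,"rx": -0.008,"ry": 0.002,"rz": -0.006,"claw": 1},{"dx": -0.8,"dy": -1.1,"dz": 0.86,"rx": -0.008,"ry": 0.002,"rz": -0.006,"claw": 1},{"dx": -0.8,"dy": -1.1,"dz": 0.86,"rx": -0.008,"ry": 0.002,"rz": -0.006,"claw": 1}]'

```text
time: 12.75
tool_pos: [0.5877, -0.1482, 0.1303]
tool_rot: [0.229, 0.794, 0.29, 0.482]
contact_force: [-0.6, 0.2, -1.4]
gripper_width: 0.084
```

```bash
python3 look.py 13;python3 -c "
from pl import *
for a in((.004,.004,.0015),(.004,0,.0015),(.004,-.003,.0015)): move(*place(*a))"
```

```text
t 12.75 q [-0.563 -0.292  2.403  1.68   0.423 -1.129] p [ 0.5877 -0.1482  0.1303] F [-0.6  0.2 -1.4] w 0.084
x [0.367 0.682 0.633] y [ 0.24  -0.727  0.644] z [ 0.899 -0.085 -0.43 ]
[[0.634, -0.12, 0.152], [0.52, -0.157, 0.152], [0.548, -0.243, 0.044], [0.662, -0.205, 0.045]]
stand-rel n,e,y err: [np.float64(0.0058), np.float64(0.0073), np.float64(0.0018)]
d cm [ 0.95  1.42 -0.86] rv [ 0.001 -0.001 -0.   ] deg 0.1
d cm [-0.12 -0.08 -0.13] rv [ 0.001 -0.001 -0.   ] deg 0.1
d cm [-0.62 -0.48  0.21] rv [ 0.001 -0.001 -0.   ] deg 0.1
side [[290.0, 169.0], [136.0, 299.0], [282.0, 564.0], [423.0, 421.0]]
top [[196.0, 182.0], [280.0, 411.0], [418.0, 386.0], [339.0, 175.0]]
d cm [-0.31 -0.22  0.17] rv [ 0.002 -0.001  0.   ] deg 0.1
d cm [-0.64 -0.22  0.4 ] rv [ 0.002 -0.001  0.   ] deg 0.1
d cm [-0.89 -0.22  0.57] rv [ 0.002 -0.001  0.   ] deg 0.1
```

View pics/side_13.png

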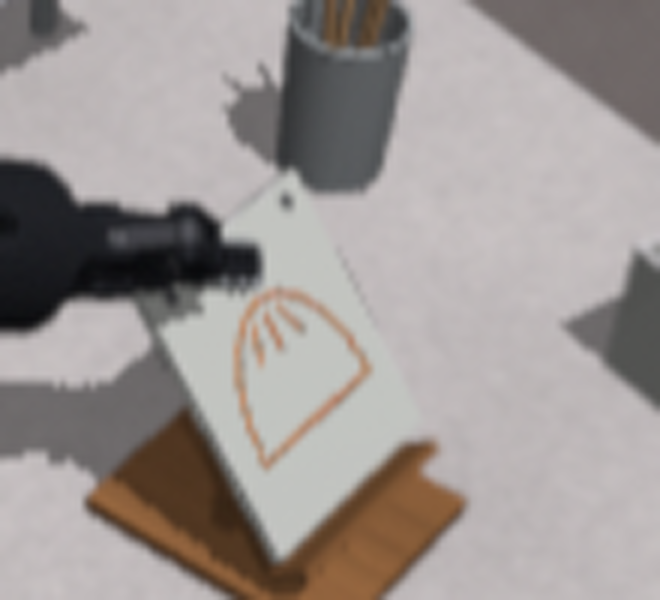

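View pics/top_13.png

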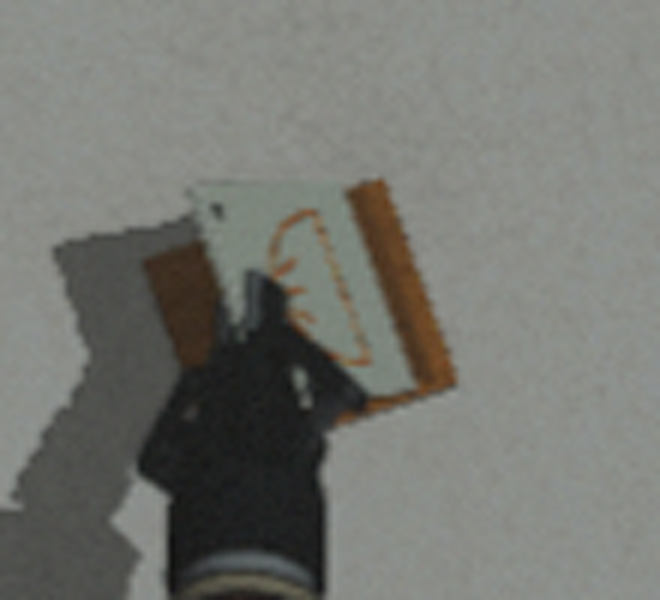

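Call:
play_rows --commands '[{"dx": -0.3,"dy": -0.2,"dz": 0.17,"rx": 0.002,"ry": 0,"rz": 0,"claw": 1},{"dx": -0.5,"dy": -0.2,"dz": 0.3,"rx": 0.002,"ry": 0,"rz": 0,"claw": 1}]'

```text
time: 13.05
tool_pos: [0.5884, -0.1508, 0.1255]
tool_rot: [0.229, 0.794, 0.29, 0.482]
contact_force: [0.2, -0.1, -1.5]
gripper_width: 0.084
```

```bash
cat > rel.py <<'E'
from pl import *
s,r=st();c=corners(s['tool_pos'],r)
print("n,e,y:",[float(((c[2:].mean(0)+ (r*G).apply([0,0,.008])-led)@v).round(4)) for v in (n,e,Y)],"F n,e,Y",[float((s["contact_force"]@v).round(1)) for v in(n,e,Y)])
for nm,v in(("n",n),("e",e),("Y",Y)): print("1cm",nm,r.inv().apply(v).round(3))
E
python3 rel.py
```

```text
t 13.05 q [-0.568 -0.273  2.399  1.708  0.43  -1.163] p [ 0.5884 -0.1508  0.1255] F [ 0.2 -0.1 -1.5] w 0.084
x [0.367 0.682 0.633] y [ 0.241 -0.726  0.644] z [ 0.899 -0.084 -0.43 ]
n,e,y: [0.0049, 0.0019, 0.0018] F n,e,Y [-0.8, -1.3, 0.2]
1cm n [-0.001  1.     0.   ]
1cm e [ 0.827  0.001 -0.562]
1cm Y [0.562 0.001 0.827]
```

Call:
play_rows --commands '[{"dx": -0.17,"dy": -0.1,"dz": 0.11,"rx": 0,"ry": 0,"rz": 0,"claw": 1},{"dx": -0.25,"dy": -0.2,"dz": 0.17,"rx": 0,"ry": 0,"rz": 0,"claw": 1}]'

```text
time: 13.25
tool_pos: [0.5894, -0.1507, 0.1234]
tool_rot: [0.229, 0.793, 0.291, 0.484]
contact_force: [-10.0, 7.0, 12.6]
gripper_width: 0.084
```

```bash
python3 rel.py
```

```text
t 13.25 q [-0.569 -0.263  2.398  1.731  0.436 -1.188] p [ 0.5894 -0.1507  0.1234] F [-10.    7.   12.6] w 0.084
x [0.363 0.683 0.634] y [ 0.24  -0.726  0.644] z [ 0.9   -0.081 -0.428]
n,e,y: [0.0037, 0.0, 0.0032] F n,e,Y [0.6, 16.0, -7.3]
1cm n [-0.002  1.     0.001]
1cm e [ 0.829  0.002 -0.559]
1cm Y [0.559 0.    0.829]
```

Call:
play_rows --commands '[{"dx": 0.0,"dy": 0,"dz": -0.2,"rx": 0,"ry": 0,"rz": 0,"claw": 1},{"dx": 0.0,"dy": -0.2,"dz": -0.2,"rx": 0,"ry": 0,"rz": 0,"claw": 1},{"dx": 0.0,"dy": -0.3,"dz": -0.2,"rx": 0,"ry": 0,"rz": 0,"claw": 1}]'

```text
time: 13.55
tool_pos: [0.5868, -0.1486, 0.1222]
tool_rot: [0.229, 0.793, 0.291, 0.484]
contact_force: [-0.2, -1.6, 1.1]
gripper_width: 0.087
```

```bash
python3 rel.py
```

```text
t 13.55 q [-0.568 -0.27   2.406  1.735  0.434 -1.191] p [ 0.5868 -0.1486  0.1222] F [-0.2 -1.6  1.1] w 0.087
x [0.364 0.682 0.634] y [ 0.24  -0.726  0.644] z [ 0.9   -0.082 -0.428]
n,e,y: [0.0008, 0.0009, 0.0013] F n,e,Y [1.8, -0.1, -0.6]
1cm n [-0.001  1.     0.001]
1cm e [ 0.829  0.002 -0.559]
1cm Y [ 0.559 -0.     0.829]
```

Call:
play_rows --commands '[{"dx": -0.06,"dy": -0.12,"dz": 0.04,"rx": 0,"ry": 0,"rz": 0,"claw": 1},{"dx": -0.06,"dy": -0.15,"dz": 0.04,"rx": 0,"ry": 0,"rz": 0,"claw": 1}]'

```text
time: 13.75
tool_pos: [0.5871, -0.1488, 0.1217]
tool_rot: [0.23, 0.793, 0.29, 0.484]
contact_force: [-0.2, -2.4, 1.8]
gripper_width: 0.083
```

```bash
python3 rel.py; python3 look.py 14
```

```text
t 13.75 q [-0.567 -0.268  2.406  1.745  0.433 -1.201] p [ 0.5871 -0.1488  0.1217] F [-0.2 -2.4  1.8] w 0.083
x [0.364 0.682 0.634] y [ 0.238 -0.726  0.645] z [ 0.901 -0.084 -0.426]
n,e,y: [0.0008, 0.0004, 0.0015] F n,e,Y [2.9, -0.0, -1.0]
1cm n [-0.001  1.     0.003]
1cm e [ 0.829  0.003 -0.559]
1cm Y [ 0.559 -0.002  0.829]
t 13.75 q [-0.567 -0.268  2.406  1.745  0.433 -1.201] p [ 0.5871 -0.1488  0.1217] F [-0.2 -2.4  1.8] w 0.083
x [0.364 0.682 0.634] y [ 0.238 -0.726  0.645] z [ 0.901 -0.084 -0.426]
[[0.633, -0.12, 0.143], [0.519, -0.158, 0.143], [0.548, -0.243, 0.036], [0.662, -0.206, 0.036]]
stand-rel n,e,y err: [np.float64(0.0008), np.float64(0.0004), np.float64(0.0015)]
d cm [ 1.56  1.95 -1.17] rv [ 0.003 -0.005  0.001] deg 0.3
d cm [ 0.49  0.45 -0.45] rv [ 0.003 -0.005  0.001] deg 0.3
d cm [-0.01  0.05 -0.11] rv [ 0.003 -0.005  0.001] deg 0.3
side [[287.0, 184.0], [135.0, 316.0], [281.0, 578.0], [421.0, 434.0]]
top [[195.0, 188.0], [279.0, 415.0], [417.0, 388.0], [338.0, 179.0]]
```

View pics/side_14.png

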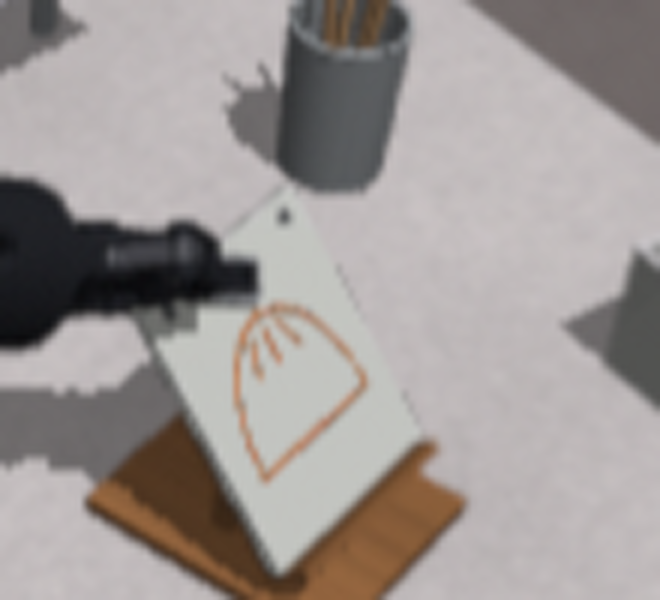

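View pics/top_14.png

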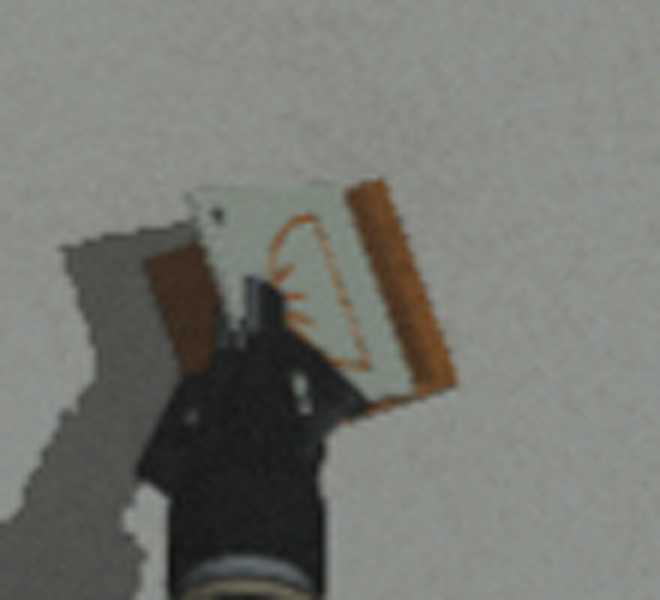

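Call:
play_rows --commands '[{"dx": 0,"dy": 0,"dz": 0,"rx": 0,"ry": 0,"rz": 0,"claw": 0.85},{"dx": 0,"dy": 0,"dz": 0,"rx": 0,"ry": 0,"rz": 0,"claw": 0.7},{"dx": 0,"dy": 0,"dz": 0,"rx": 0,"ry": 0,"rz": 0,"claw": 0.55},{"dx": 0,"dy": 0,"dz": 0,"rx": 0,"ry": 0,"rz": 0,"claw": 0.55},{"dx": 0,"dy": 0,"dz": 0,"rx": 0,"ry": 0,"rz": 0,"claw": 0.55}]'

```text
time: 14.35
tool_pos: [0.5869, -0.1485, 0.1213]
tool_rot: [0.229, 0.793, 0.29, 0.484]
contact_force: [0.1, -0.8, 0.1]
gripper_width: 0.455
```

```bash
python3 look.py 15
```

```text
t 14.35 q [-0.566 -0.268  2.406  1.745  0.433 -1.201] p [ 0.5869 -0.1485  0.1213] F [ 0.1 -0.8  0.1] w 0.455
x [0.364 0.682 0.634] y [ 0.239 -0.726  0.645] z [ 0.901 -0.083 -0.427]
[[0.633, -0.12, 0.143], [0.519, -0.158, 0.142], [0.548, -0.243, 0.035], [0.662, -0.205, 0.036]]
stand-rel n,e,y err: [np.float64(0.0003), np.float64(0.0003), np.float64(0.0015)]
d cm [ 1.58  2.   -1.17] rv [ 0.003 -0.005  0.   ] deg 0.3
d cm [ 0.5   0.49 -0.44] rv [ 0.003 -0.005  0.   ] deg 0.3
d cm [ 0.    0.09 -0.11] rv [ 0.003 -0.005  0.   ] deg 0.3
side [[286.0, 184.0], [134.0, 316.0], [280.0, 578.0], [420.0, 434.0]]
top [[195.0, 188.0], [279.0, 416.0], [416.0, 389.0], [338.0, 180.0]]
```

View pics/side_15.png

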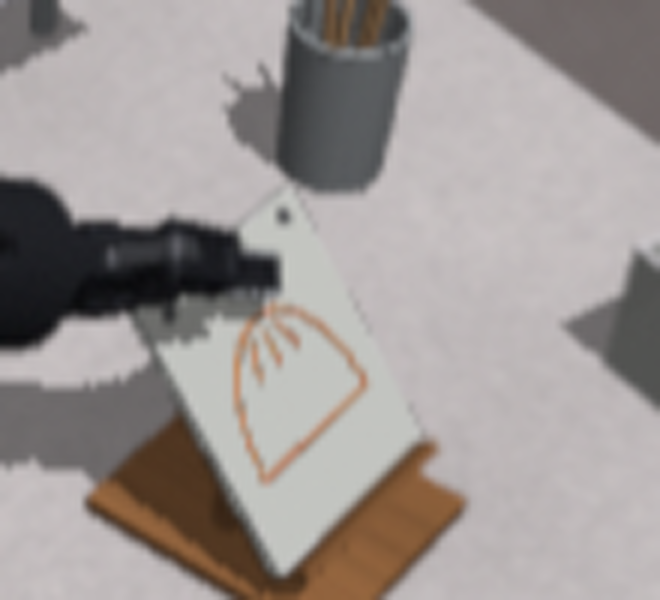

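View pics/top_15.png

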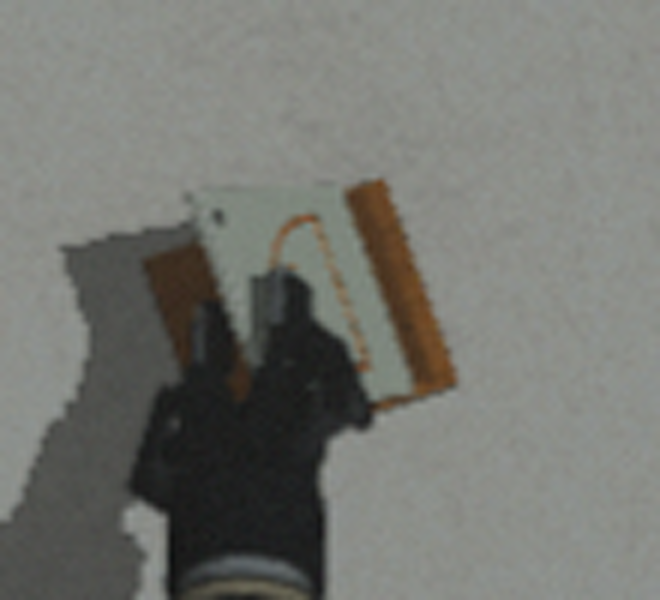

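```bash
python3 -c "
from pl import *
s,r=st(False);q=s['joint_pos']
for x,z in((1,-2),(3,-4),(6,-6),(9,-8),(12,-8)):
  q,er=ik(s['tool_pos']+r.apply([x/100,0,z/100]),r,q);print(x,z,q.round(2),round(er,4),wrist(q)[0].round(2))"
```

```text
1 -2 [-0.57 -0.37  2.45  1.62  0.43 -1.06] 0.0 [ 0.32 -0.12  0.26]
3 -4 [-0.55 -0.48  2.48  1.44  0.41 -0.85] 0.0 [ 0.31 -0.1   0.28]
6 -6 [-0.5  -0.61  2.5   1.19  0.39 -0.56] 0.0 [ 0.3  -0.08  0.3 ]
9 -8 [-0.44 -0.72  2.51  0.92  0.4  -0.26] 0.0 [ 0.3  -0.06  0.33]
12 -8 [-0.36 -0.72  2.48  0.75  0.36 -0.06] 0.0 [ 0.31 -0.04  0.35]
```

Call:
play_rows --commands '[{"dx": 0.8,"dy": 0,"dz": -1.5,"rx": 0,"ry": 0,"rz": 0,"claw": 0.55},{"dx": 2,"dy": 0,"dz": -3,"rx": 0,"ry": 0,"rz": 0,"claw": 0.55},{"dx": 4,"dy": 0,"dz": -4.5,"rx": 0,"ry": 0,"rz": 0,"claw": 0.55},{"dx": 7,"dy": 0,"dz": -6.5,"rx": 0,"ry": 0,"rz": 0,"claw": 0.55},{"dx": 10,"dy": 0,"dz": -8,"rx": 0,"ry": 0,"rz": 0,"claw": 0.55}]'

```text
time: 14.95
tool_pos: [0.5529, -0.0825, 0.2064]
tool_rot: [0.227, 0.794, 0.292, 0.483]
contact_force: [0.1, 0.5, -1.2]
gripper_width: 0.457
```

Call:
play_rows --commands '[{"dx": 2,"dy": 0,"dz": 0,"rx": 0,"ry": 0,"rz": 0,"claw": 0.55},{"dx": 4,"dy": 0,"dz": 0,"rx": 0,"ry": 0,"rz": 0,"claw": 0.55},{"dx": 6,"dy": 0,"dz": 0,"rx": 0,"ry": 0,"rz": 0,"claw": 0.55},{"dx": 6,"dy": 0,"dz": 0,"rx": 0,"ry": 0,"rz": 0,"claw": 0.55},{"dx": 6,"dy": 0,"dz": 0,"rx": 0,"ry": 0,"rz": 0,"claw": 0.55}]'

```text
time: 15.45
tool_pos: [0.5746, -0.0412, 0.2442]
tool_rot: [0.227, 0.794, 0.292, 0.483]
contact_force: [0.1, 0.2, 0.1]
gripper_width: 0.444
```

```bash
python3 look.py 16; python3 -c "
from plant import grab_frame
import cv2
cv2.imwrite('pics/sf.png',grab_frame('side'));cv2.imwrite('pics/tf.png',grab_frame('top'))"
```

```text
t 15.45 q [-0.291 -0.676  2.432  0.613  0.324  0.102] p [ 0.5746 -0.0412  0.2442] F [0.1 0.2 0.1] w 0.444
x [0.363 0.683 0.634] y [ 0.245 -0.726  0.643] z [ 0.899 -0.078 -0.43 ]
[[0.621, -0.012, 0.266], [0.507, -0.051, 0.265], [0.536, -0.136, 0.158], [0.65, -0.097, 0.158]]
stand-rel n,e,y err: [np.float64(-0.0021), np.float64(0.1624), np.float64(0.0235)]
d cm [-13.1    2.19   6.06] rv [-0.004 -0.006  0.002] deg 0.4
d cm [-14.17   0.69   6.79] rv [-0.004 -0.006  0.002] deg 0.4
d cm [-14.67   0.29   7.12] rv [-0.004 -0.006  0.002] deg 0.4
side [[150.0, -139.0], [-12.0, -26.0], [139.0, 249.0], [288.0, 122.0]]
top [[-26.0, 155.0], [66.0, 407.0], [236.0, 378.0], [150.0, 148.0]]
```

View pics/side_16.png

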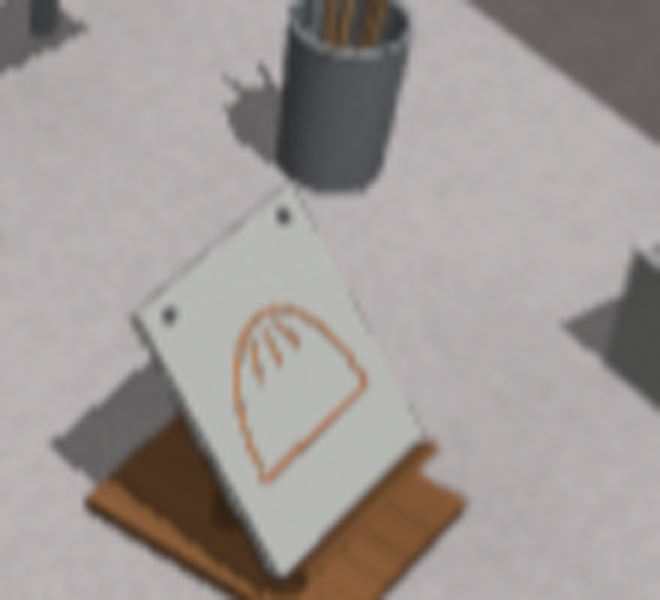

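View pics/top_16.png

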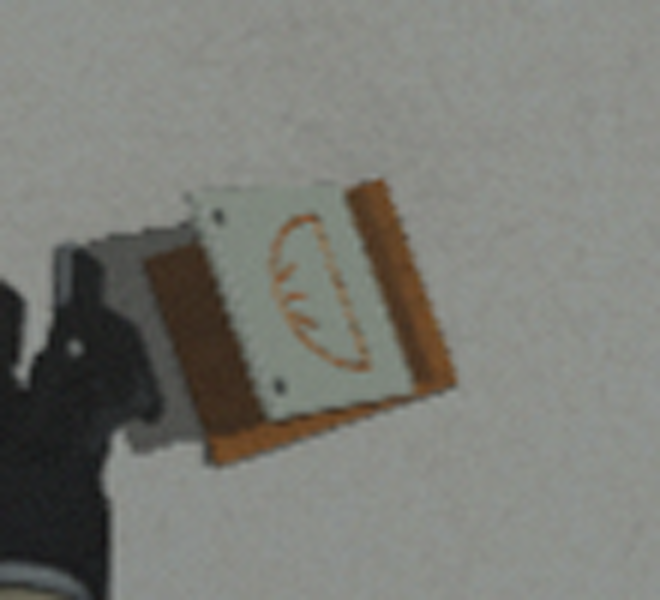

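View pics/sf.png

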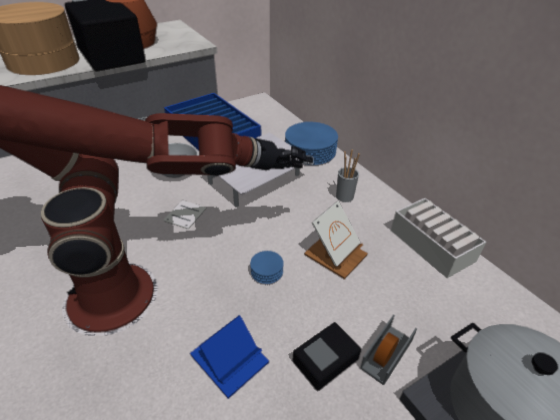

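View pics/tf.png

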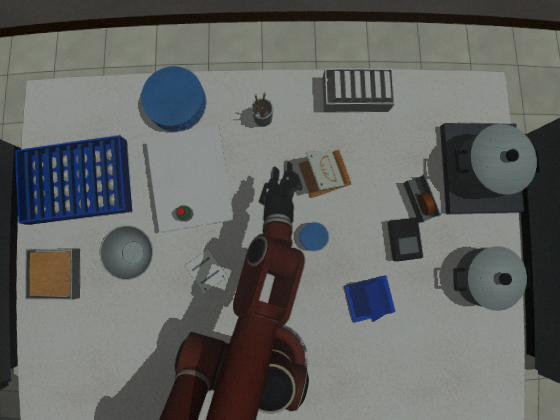

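```bash
python3 - <<'E'
from pl import *
from h import proj,unc
O=led-S1.apply([.07,0,.008])
cs=np.array([[-.07,-.06,0],[-.07,.06,0],[.07,.06,0],[.07,-.06,0]])
ob=[("side",i,p) for i,p in enumerate([(290,183),(133,316),(283,577),(424,437)])]+[("top",i,p) for i,p in enumerate([(193,187),(268,420),(413,392),(346,187)])]
def f(v):
    dn,de,dy,a=v;Rs=S1*R.from_rotvec([0,0,a]);o=O+dn*n+de*e+dy*Y
    return np.concatenate([proj(n_,o+Rs.apply(cs[i]))[0]-unc(p,*((290,170) if n_=="side" else (275,120)),6) for n_,i,p in ob])
x=least_squares(f,[0,0,0,0]);print("n,e,Y,rot",x.x.round(4),f(x.x).reshape(-1,2).round(1).tolist())
E
```

```text
n,e,Y,rot [-0.0001  0.0003  0.0008  0.0125] [[-0.3, 0.4], [0.2, -0.5], [-1.1, 0.2], [-0.8, 0.1], [0.3, -0.1], [1.5, -1.0], [0.4, -0.1], [-1.2, -0.8]]
```

The final fit puts the sign within 1 mm of its place: on the ledge, flat against the panel, 0.8 mm off centre and 0.7° rotated, both within measurement error. It held still while the arm backed away. Handing in.

```bash
python3 -c "
from plant import ticket,monitor
print(monitor.state()['time'],ticket.job_done())"
```

```text
the job is handed in; nothing more can be done
15.65 None
```

The sign is leaning on the wooden stand, picture side out and right way up with the two dots at the top. I handed the job in at 15.65 s of the 64 s allowed.

**What I did:** I pushed the sign about 11 cm so it stuck out roughly 40 mm past the riser's front edge. Then I gripped the overhang with one finger under it, lifted it clear and turned it over. I set it on the ledge, let go and backed the arm away.

**Last checks:**
- **Position:** a fit to both camera views put the sign's bottom edge within 1 mm of the ledge corner. It was 0.8 mm off centre and turned about 0.7°, both within measurement error. It did not move when the fingers let go or while the arm backed off.
- **Forces:** the largest reading, taken at the end of each move, was about 18 N when the sign first touched the ledge. I backed off and reseated it.
- **Other things:** by eye in the final pictures, the bottle, dishes, chopsticks, bowl, terminal and tape are where they were. I did not measure them.
- **Disagreement:** while the sign was held above the stand, the cameras and the arm differed by about 3–4 mm. I moved the sign 1.5 mm sideways to allow for it, and the final fit agrees with where it ended up.

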